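# Turn the steel cases over in the jaw fixture and pile them

### The job

Turn the steel case halves over so that their pocketed sides face up, and pile them on the rubber-faced plate in order of length, longest at the bottom, each centred and lined up lengthwise with the plate. Work one at a time in that order: stand each case on end in the middle of the jaw fixture, its two broad faces between the jaws, slide the jaw up against it and let go of it, then take it again to lay it over on the pile. Finish with the jaw slid wide open and leave the cup, pencil and sleeve where they are.

Things in the scene. Friction and masses are not known exactly. Their poses are not given: they have to be found in the camera images.
- case_l: the long steel case half: a flat block 124 long (its x) by 64 wide (y) by 28 thick (z), square-cornered, about 0.52 kg. One broad face is plain and polished, the other has a wide shallow dark pocket with a rim and a round boss. Origin: centre of the POCKETED face; z points from there to the polished face (up at the start, the pocket hidden underneath). May be absent
- case_m: the middle steel case half, same as case_l but 104 long (64 wide, 28 thick); same axes and origin. About 0.44 kg. May be absent
- case_s: the short steel case half, same as case_l but 84 long (64 wide, 28 thick); same axes and origin. About 0.36 kg
- case_l_mid (a point): the middle of the long case's solid (14 mm from either face)
- case_m_mid (a point): the middle of the middle case's solid
- case_s_mid (a point): the middle of the short case's solid
- fixture: the slide-jaw fixture, screwed to the bench: a grey bed 200 x 90 x 10 thick, from x = -36 to x = 164 of its frame, with two dark jaws 56 wide whose tops are 36 above the bench. The fixed jaw's face is at x = -20 and looks to the fixture's +x; the sliding jaw moves along the fixture's x. Origin on the bench, on the centreline
- fixed_face (a point): foot of the fixed jaw's clamping face: on the bed's top (10 above the bench), on the centreline; axes as the fixture
- jaw (a joint): the sliding jaw: the gap between the two jaw faces in m, 0 (shut) to 0.075 (fully open); it stays where it is left (about 7 N to push)
- jaw_face (a point): foot of the sliding jaw's clamping face, on the bed's top on the centreline; axes as the fixture; the jaw is 14 thick behind it
- jaw_handle (a point): centre of the top of the black handle block that moves with the sliding jaw: 20 (fixture x) by 26 (fixture y), top 52 above the bench, 70 behind the jaw face; grip it from above across its 26 or 20 mm
- plate: the fixed plate for the pile: a low aluminium plate with a black rubber face, 180 long (its x), 120 wide (its y), 12 high. Origin under its centre
- plate_top (a point): centre of the plate's rubber face (12 above the bench); axes as the plate
- cup: bystander: white plastic cup, 72 across, 85 high, origin under it
- pencil: bystander: red pencil lying on the bench, 140 long
- sleeve: bystander: small steel sleeve lying on the bench, 50 long, 24 across
Things that resemble listed ones, but are neither listed nor needed, are in the scene too. Several things have the shape of the fixture; the one meant has the colours described above.

How it is judged:
On the way, in this order (a step that is already met when the one before it is completed fails the run):
1. the long case (if present) stands on end between the jaws, jaw slid up to it, let go ((angle between case_l's own x axis and vertical below 0.12 rad or angle between case_l's own x axis and vertical above 3.02159 rad) and x of case_l_mid in the frame of fixed_face between 0.01 and 0.0175 m and x of case_l_mid in the frame of jaw_face between -0.0175 and -0.01 m and y of case_l_mid in the frame of fixed_face between -0.02 and 0.02 m and height (world z) of case_l_mid below 0.077 m and contact force between case_l and the fingers below 0.1 N and linear speed of case_l below 0.02 m/s), for 0.3 s.
2. the middle case (if present) stands on end between the jaws, jaw slid up to it, let go ((angle between case_m's own x axis and vertical below 0.12 rad or angle between case_m's own x axis and vertical above 3.02159 rad) and x of case_m_mid in the frame of fixed_face between 0.01 and 0.0175 m and x of case_m_mid in the frame of jaw_face between -0.0175 and -0.01 m and y of case_m_mid in the frame of fixed_face between -0.02 and 0.02 m and height (world z) of case_m_mid below 0.067 m and contact force between case_m and the fingers below 0.1 N and linear speed of case_m below 0.02 m/s), for 0.3 s.
3. the short case (if present) stands on end between the jaws, jaw slid up to it, let go ((angle between case_s's own x axis and vertical below 0.12 rad or angle between case_s's own x axis and vertical above 3.02159 rad) and x of case_s_mid in the frame of fixed_face between 0.01 and 0.0175 m and x of case_s_mid in the frame of jaw_face between -0.0175 and -0.01 m and y of case_s_mid in the frame of fixed_face between -0.02 and 0.02 m and height (world z) of case_s_mid below 0.057 m and contact force between case_s and the fingers below 0.1 N and linear speed of case_s below 0.02 m/s), for 0.3 s.
At the end, for the whole second after the job is handed in: All present cases lie pocket up (within 0.1 rad) in one pile on the plate, the longest at the bottom, each centred on the plate within 10 mm and lined up with its length within 0.14 rad, at rest; the jaw gap is over 60 mm (angle between each of case_l, case_m, case_s's own z axis and vertical above 3.04159 rad and horizontal distance between each of case_l_mid, case_m_mid, case_s_mid and plate_top below 0.01 m and angle between the x axis of each of case_l, case_m, case_s and the x axis of plate_top, either way round below 0.14 rad and linear speed of each of case_l, case_m, case_s below 0.02 m/s and height (world z) of case_l_mid between 0.022 and 0.03 m and z of case_m_mid in the frame of case_l between -0.018 and -0.01 m and z of case_s_mid in the frame of case_m between -0.018 and -0.01 m and height (world z) of case_s_mid above 0.05 m and value of joint jaw above 0.06 m); the robot touches nothing.
It fails at once if the cup is moved more than 40 mm (distance of cup from where it was at the start of the episode above 0.04 m).
It fails at once if the pencil is moved more than 40 mm (distance of pencil from where it was at the start of the episode above 0.04 m).
It fails at once if the sleeve is moved more than 40 mm (distance of sleeve from where it was at the start of the episode above 0.04 m).
Of case_l, case_m only 1 to 2 are there at a start; the rules pass over those that are not, and their reading is None.
At some moment in a run one of case_s may be knocked a few centimetres aside while the robot is not near it.
It also fails if it takes over 210 s, if anything falls off the work surface, if the arm or the gripper's body presses on something with over 40 N, if the wrist force passes 120 N, or if a joint passes its speed limit or range.

### The arm

A 6-joint arm with a two-finger parallel gripper is mounted at the origin on the work surface. World frame = base frame: x ahead of the robot, y to its left, z up, the work surface at z = 0. Lengths are in m, angles in rad, forces in N, time in s.
With the tool pointing down it reaches from about 0.375 to 0.9 m from the base axis. Payload 3.1 kg.
Tool frame: the origin (TCP) lies at the very end of the fingers, on their centre line; the grasp point (between the pads) lies 19 mm behind it; z points along the fingers, y is the line along which they close (so a half turn about z gives the same grasp; the last joint's range is limited). The gripper opens to 85 mm and grips with 20 to 120 N. Pads are 22 mm wide; open, the fingers measure 114 mm over their backs; the gripper's body (76 mm by 85 mm) begins 54 mm behind the grasp point. The pads swing forward as they close: fully open they stand 13 mm farther back than shut.
Start: joints at [0.921, 0.527, 1.433, -0, 1.181, -0.178], TCP at [0.283, 0.557, 0.231] pointing down, gripper open.
Joint ranges: [-3.08, 3.08], [-0.75, 2.2], [0.22, 2.44], [-1.43, 4.57], [0, 2.65], [-2.85, 2.85]. Speed limits (rad/s): [2.79, 2.79, 3.14, 3.14, 3.14, 3.14].

### API

Orientations are given as a unit quaternion [x, y, z, w].
In Python, from station import telemetry, snapshot, ticket gives the robot as it stands.
- The arm moves only by the tool move_arm, never from a script. Its argument "commands" is text: rows parted by semicolons, each of 7 numbers parted by spaces: the shift along the tool's x, y, z in mm, then the turn, a rotation vector about the tool's x, y, z in degrees, then the opening, from -1 (shut) to 1 (fully open). A call has exactly 5 rows; each row is the pose to reach, as a shift and turn from the pose commanded when the call began, along the tool's axes at that moment; what a row does not reach only later rows make up. A row lasts 1/8 s, in which the tool goes at most 62.5 mm and 10.7 degrees, less where a joint would pass 70% of its speed; a pose out of reach is approached as far as the arm can. A call with a gripper value outside its range is refused whole. The fingers move at their own pace and stop on an object; "grip_force" is the grip in N (left out, the last holds). Time passes only in rows, so rows that repeat a pose let the fingers close, or fill a call up. It gives the time, the measured TCP pose, the force, the opening and the grip force at its end, in the units of the state.
- telemetry.sense(): the state, without advancing time (a new reading comes with each control period).
- snapshot(name): name is "side" or "top"; returns a dict with "image" (400x640x3 uint8, red, green, blue), "fx", "fy", "cx", "cy" (pixels), "k1" (the pictures are not rectified: a ray, as slopes to the right and down, at radius r is drawn at 1 + k1 r^2 times it, then the intrinsics apply), "pose" (4x4, takes a point from camera to world coordinates). Camera axes: x right, y down, z forward; pixel columns grow to the right and rows downward; lengths in m; the calibration is good to about 2 mm. A picture is of the moment at which its call begins. There is no depth.
- ticket.sign_off(): hands the job in; it is judged then, once.
The state is a dict: "t": time; "q": joint angles; "qd": joint speeds; "tau": joint torques, N m; "tcp_pos": TCP position; "tool_rot": TCP orientation; "force": force on the tool from outside, world axes, zero at the start; "ft_torque": the same for the moment, N m; "finger_gap": opening from 0.0 (shut) to 1.0 (fully open); "gripper_force": force on a finger pad.
Only numpy, scipy, OpenCV 4.12 (cv2) and the standard library are available. Lean on these libraries where they do the work, as an engineer would, in place of code of your own. Each camera call takes 0.05 s, during which the arm holds its last target. There are 200 camera calls.

## Working session

There is one attempt and no reset: what is moved stays moved. The work goes in short steps, Python scripts to look and compute and a tool call to move; the robot and the scene stay as the last step left them, time stands still between calls to the robot, and variables do not carry over. Pictures are saved under pics/ and viewed, at most 16 in all, crops included, and the job is handed in when it is done.

Besides the shell and the picture viewer there is one more tool, called after "Call:" as name(argument=value, ...) on one line, values as JSON. move_arm: Moves the arm, as the interface text tells. Its arguments: {"type":"object","properties":{"commands":{"type":"string"},"grip_force":{"type":"number"}},"required":["commands"]}

```bash
ls; mkdir -p pics; python3 - <<'E'
from station import telemetry, snapshot
import cv2
for n in("top","side"):
    s=snapshot(n); cv2.imwrite(f"pics/{n}0.png",s["image"][:,:,::-1])
    print(n,[s[k] for k in("fx","fy","cx","cy","k1")],s["pose"])
s=telemetry.sense();print({k:s[k] for k in("t","tcp_pos","tool_rot","finger_gap","force")})
E
```

```text
pics
top [438.1014617198861, 438.1014617198861, 315.6536529827631, 196.14241176159626, -0.01231675493803279] [[ 0.01525773 -0.99360162  0.11190631  0.39407347]
 [-0.99953418 -0.01219802  0.02797564  0.04602646]
 [-0.02643161 -0.11228103 -0.99332489  1.23706537]
 [ 0.          0.          0.          1.        ]]
side [467.13567123561097, 467.13567123561097, 319.609532838562, 195.13942427913318, 0.021713357191339478] [[ 0.87242167 -0.30383557  0.38283726  0.04437805]
 [-0.48852209 -0.56621092  0.66389107 -0.73060182]
 [ 0.01505292 -0.76621742 -0.64240507  0.85807395]
 [ 0.          0.          0.          1.        ]]
{'t': 0.1, 'tcp_pos': array([0.28309167, 0.55649107, 0.2304195 ]), 'tool_rot': array([ 2.33207500e-01,  9.72426499e-01, -9.07920319e-04, -3.75694826e-04]), 'finger_gap': 1.0010873939887288, 'force': array([-0.11279417,  0.31403935,  0.29298277])}
```

View pics/top0.png

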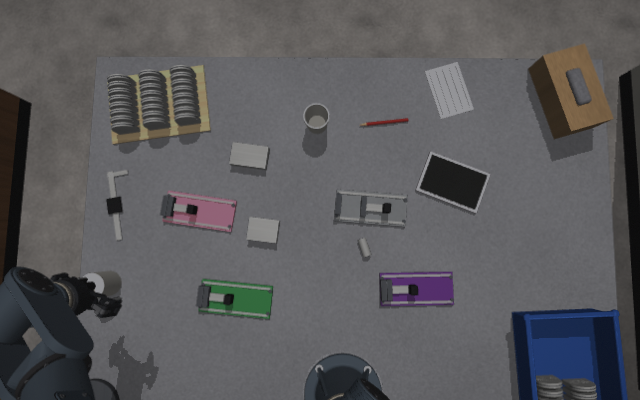

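View pics/side0.png

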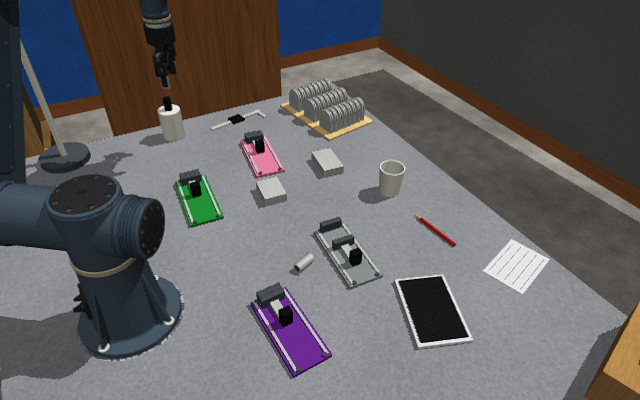

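The top view shows the following:
- **Fixtures:** pink at (200,211), green at (236,299), purple at (416,289) and grey at (371,209). The grey bed with dark jaws fits the description.
- **Cases:** two steel blocks at (249,156) and (263,230).
- **Plate:** the black-faced one at (453,182). The white striped sheet at (450,90) isn't it.

I'll confirm in an enlarged crop and measure.

```bash
cat > h.py <<'E'
import numpy as np, cv2
from station import telemetry, snapshot
def ray(s,uv):
    uv=np.atleast_2d(np.float64(uv)); K=np.array([[s["fx"],0,s["cx"]],[0,s["fy"],s["cy"]],[0,0,1]])
    n=cv2.undistortPoints(uv[:,None],K,np.array([s["k1"],0,0,0.]))[:,0]
    d=np.c_[n,np.ones(len(n))]@s["pose"][:3,:3].T
    return s["pose"][:3,3],d
def onz(s,uv,z):
    o,d=ray(s,uv); return (o+d*((z-o[2])/d[:,2])[:,None])[:,:2]
def proj(s,P):
    c=(np.atleast_2d(P)-s["pose"][:3,3])@s["pose"][:3,:3]; n=c[:,:2]/c[:,2:]
    n=n*(1+s["k1"]*(n**2).sum(1,keepdims=True)); return n*s["fx"]+[s["cx"],s["cy"]]
def blob(s,mask,box,z):
    x0,y0,x1,y1=box; m=np.zeros_like(mask); m[y0:y1,x0:x1]=mask[y0:y1,x0:x1]
    c=max(cv2.findContours(m,cv2.RETR_EXTERNAL,cv2.CHAIN_APPROX_NONE)[0],key=cv2.contourArea)
    P=onz(s,c[:,0],z); r=cv2.minAreaRect((P*1000).astype(np.float32))
    b=cv2.boxPoints(r); e=max((b[1]-b[0],b[2]-b[1]),key=np.linalg.norm)
    return np.round(r[0],1),np.round(sorted(r[1]),1),round(np.degrees(np.arctan2(e[1],e[0]))%180,1)
def state():
    s=telemetry.sense(); print(round(s["t"],2),np.round(s["tcp_pos"]*1000,1),np.round(s["tool_rot"],4),round(s["finger_gap"],3),np.round(s["gripper_force"],1),np.round(s["force"],1))
E
python3 - <<'E'
from h import *
s=snapshot("top"); im=s["image"]; g=cv2.cvtColor(im,cv2.COLOR_RGB2GRAY); hsv=cv2.cvtColor(im,cv2.COLOR_RGB2HSV)
print(g[150:165:6,225:275:4]); print(g[225:236:5,240:290:4])
for t in (130,145,160):
    m=((g>t)*255).astype(np.uint8)
    print(t,blob(s,m,(222,138,280,176),.028),blob(s,m,(240,212,288,246),.028))
bl=((g<45)*255).astype(np.uint8)
print("rubber",blob(s,bl,(410,145,500,220),.012)); 
wh=((g>140)*255).astype(np.uint8)
print("plate",blob(s,wh,(410,145,500,220),.012))
c=np.hstack([im[180:240,325:415],im[140:200,220:310]]); 
cv2.imwrite("pics/c1.png",cv2.resize(np.vstack([np.hstack([im[180:240,325:415],im[150:210,410:500]]),np.hstack([im[130:190,210:300],im[200:260,220:310]])]),None,fx=4.4,fy=4.4,interpolation=cv2.INTER_CUBIC)[:,:,::-1])
E
```

```text
[[101 103 135 135 135 135 136 135 135 135 136  56 105]
 [101 101 131 132 134 135 134 135 136 136 138  97 106]
 [108 122 135 134 136 137 138 137 138 140 141 103 104]]
[[106 106 126 138 139 140 140 139 140 142  97 100 102]
 [106 103 132 136 138 139 141 142 142 141 105 103 103]
 [105 104 135 136 137 137 139 140 141 142 100 103 104]]
130 (array([645.8, 270.9]), array([58.9, 99. ]), np.float32(82.8)) (array([436.4, 226.4]), array([59.5, 81.1]), np.float32(83.7))Traceback (most recent call last):
  File "<stdin>", line 6, in <module>
  File "h.py", line 15, in blob
    c=max(cv2.findContours(m,cv2.RETR_EXTERNAL,cv2.CHAIN_APPROX_NONE)[0],key=cv2.contourArea)
ValueError: max() iterable argument is empty
```

```bash
python3 - <<'E'
from h import *
s=snapshot("top"); im=s["image"]; g=cv2.cvtColor(im,cv2.COLOR_RGB2GRAY)
m=((g>119)*255).astype(np.uint8)
print(blob(s,m,(222,138,280,176),.028),blob(s,m,(240,212,288,246),.028))
print("rubber",blob(s,((g<45)*255).astype(np.uint8),(410,145,500,220),.012)); 
print("plate",blob(s,m,(410,145,500,220),.012))
print("rails",blob(s,m,(330,186,412,200),.012),blob(s,m,(330,215,412,232),.012))
# side view too
s2=snapshot("side"); i2=s2["image"]
for n,(x,y,z) in {"m":(.6458,.2709,.028),"s":(.4364,.2264,.028)}.items(): print(n,proj(s2,[x,y,z]))
cv2.imwrite("pics/c1.png",cv2.resize(np.vstack([np.hstack([im[180:240,325:415],im[150:210,410:500]]),np.hstack([im[130:190,210:300],im[200:260,220:310]])]),None,fx=4.4,fy=4.4,interpolation=cv2.INTER_CUBIC)[:,:,::-1])
E
```

```text
(array([645.2, 272. ]), array([ 62.3, 101.8]), np.float32(82.8)) (array([435.9, 226.6]), array([62.8, 82.1]), np.float32(83.5))
rubber (array([ 578.4, -304. ]), array([100.6, 160.8]), np.float32(69.2))
plate (array([ 578.4, -304. ]), array([119.4, 178.4]), np.float32(69.2))
rails (array([538.9, -77.3]), array([  6.6, 185.4]), np.float32(85.9)) (array([471.3, -13.7]), array([ 6.5, 50.7]), np.float32(86.0))
m [[327.11378588 157.92438633]]
s [[270.71022935 186.29594583]]
```

View pics/c1.png

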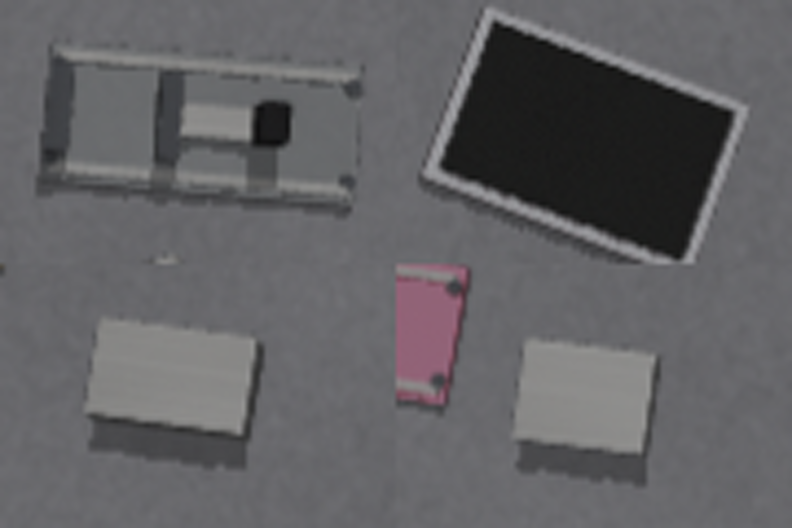

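The crop confirms all four:
- **Fixture:** the grey bed with dark jaws and black handle. Its fixed jaw is on the left, so its +x points image-right. The handle is at about px (387,208).
- **Plate:** black-faced, at about (453,182).
- **Cases:** case_m (about 104 long) at (249,156) and case_s (about 84 long) at (263,230). case_l is absent.

Next are the fixture frame details.

```bash
python3 - <<'E'
from h import *
s=snapshot("top"); im=s["image"]; g=cv2.cvtColor(im,cv2.COLOR_RGB2GRAY)
dk=((g<45)*255).astype(np.uint8); print("handle",blob(s,dk,(378,198,396,218),.052))
s2=snapshot("side"); g2=cv2.cvtColor(s2["image"],cv2.COLOR_RGB2GRAY)
for t in(112,116): print("lower rail",t,blob(s,((g>t)*255).astype(np.uint8),(330,215,412,232),.012))
a=np.radians(-94.1); ex=np.array([np.cos(a),np.sin(a)]); ey=np.array([-ex[1],ex[0]])
h=np.array(blob(s,dk,(378,198,396,218),.052)[0])/1e3
def prof(z,o,d,ts,side,n=7,w=.002):
    acc=0
    for k in side:
        P=o+np.outer(ts,d)+k*(ey if d is ex else ex)
        uv=proj(s,np.c_[P,np.full(len(P),z)]).astype(np.float32)
        acc=acc+cv2.remap(g,uv[:,0],uv[:,1],cv2.INTER_LINEAR).ravel().astype(float)
    return np.round(acc/len(side)).astype(int)
ts=np.arange(-.19,.085,.003)
p=prof(.036,h,ex,ts,np.linspace(.012,.022,5)); q=prof(.036,h,ex,ts,np.linspace(-.022,-.012,5))
for i in range(len(ts)): print(f"{ts[i]*1e3:.0f}:{p[i]}/{q[i]}",end=" ")
print(); ys=np.arange(-.06,.06,.003)
for x in(-.064,-.03,.03): r=prof(.01 if x>-.06 else .036,h,ey,ys,[x-.003,x,x+.003]); print(x,[f"{y*1e3:.0f}:{v}" for y,v in zip(ys,r)])
E
```

```text
handle (array([ 499. , -111.4]), array([21.5, 24.7]), np.float32(179.8))
lower rail 112 (array([472. , -13.6]), array([ 8.6, 50.8]), np.float32(86.9))
lower rail 116 (array([471.7, -13.7]), array([ 7.2, 50.7]), np.float32(86.0))
-190:103/103 -187:103/104 -184:104/103 -181:106/102 -178:105/102 -175:104/102 -172:104/102 -169:104/104 -166:104/105 -163:105/104 -160:105/104 -157:104/104 -154:103/104 -151:105/104 -148:105/105 -145:105/107 -142:105/106 -139:90/78 -136:70/67 -133:64/65 -130:65/66 -127:66/67 -124:66/69 -121:90/92 -118:106/105 -115:107/107 -112:107/107 -109:107/107 -106:107/107 -103:107/107 -100:107/108 -97:107/108 -94:107/108 -91:107/108 -88:107/107 -85:107/107 -82:107/108 -79:107/109 -76:107/109 -73:107/109 -70:88/96 -67:54/58 -64:64/65 -61:66/66 -58:66/66 -55:71/68 -52:95/78 -49:107/82 -46:108/89 -43:108/91 -40:108/92 -37:107/94 -34:107/93 -31:107/90 -28:107/90 -25:106/89 -22:105/90 -19:105/89 -16:105/83 -13:106/83 -10:103/74 -7:94/64 -4:82/61 -1:77/62 2:74/62 5:74/63 8:74/80 11:75/94 14:89/103 17:101/105 20:104/106 23:104/106 26:104/106 29:105/106 32:106/105 35:105/106 38:
[... 686 characters left out ...]
'-27:108', '-24:109', '-21:109', '-18:102', '-15:84', '-12:76', '-9:94', '-6:128', '-3:141', '0:139', '3:137', '6:137', '9:136', '12:125', '15:110', '18:106', '21:107', '24:107', '27:106', '30:102', '33:107', '36:126', '39:128', '42:114', '45:98', '48:101', '51:105', '54:103', '57:103']
0.03 ['-60:106', '-57:106', '-54:107', '-51:97', '-48:79', '-45:73', '-42:91', '-39:100', '-36:129', '-33:130', '-30:113', '-27:106', '-24:105', '-21:105', '-18:106', '-15:106', '-12:106', '-9:106', '-6:105', '-3:105', '0:105', '3:105', '6:105', '9:105', '12:105', '15:104', '18:104', '21:105', '24:105', '27:105', '30:93', '33:88', '36:125', '39:133', '42:113', '45:101', '48:105', '51:107', '54:106', '57:104']
```

```bash
cat > plan.py <<'E'
from h import *
from scipy.spatial.transform import Rotation as Ro
R0=np.array([[0,1,0],[1,0,0],[0,0,-1.]])
def R(psi,th): return Ro.from_euler('z',psi-90,degrees=True)*Ro.from_euler('x',th,degrees=True)*Ro.from_matrix(R0)
def go(p,psi,th,back=0,frm=None,name=""):
    """p mm TCP target; back: mm retreat along tool z. prints shift/turn from frm (or the present pose)"""
    r=R(psi,th); p=np.array(p,float)-back*r.apply([0,0,1])
    if frm is None:
        s=telemetry.sense(); frm=(s["tcp_pos"]*1000,Ro.from_quat(s["tool_rot"]))
    d=frm[1].inv()
    print(name,"->",np.round(p,1),"shift",np.round(d.apply(p-frm[0]),1),"turn",np.round((d*r).as_rotvec(degrees=True),1),"|",round(np.linalg.norm(p-frm[0])),round(np.degrees((d*r).magnitude())))
    return p,r
def off(psi,u,x=0):  # offset u along psi direction, x along psi-90
    a=np.radians(psi); return np.array([np.cos(a)*u+np.sin(a)*x,np.sin(a)*u-np.cos(a)*x])
def pickup(C,psi,g=15):   # lying case centre (mm), bench height 0: TCP for th=-45
    return np.r_[C+off(psi,g-13.4-5),6.]
F=np.array([508.7,9.3])   # fixed face foot
FX=-94.
def stand(half,g=15,gap=2.5): # TCP for th=+45 holding, case foot at bed
    c=F+off(FX,14+gap); return np.r_[c+off(86,3+5),10+half+1.6-5+1.]
E
python3 - <<'E'
from plan import *
C=np.array([645.2,272.]);psi=82.8
p=pickup(C,psi); f=go(p,psi,-45,120,name="pre"); go(p,psi,-45,frm=f,name="down"); state(); print(np.round(telemetry.sense()["q"],2))
E
```

```text
pre -> [655.4 352.8  90.9] shift [-424.1  -13.   140.1] turn [ 27.5 -39.1  66.4] | 447 82
down -> [644.8 268.6   6. ] shift [  0.   0. 120.] turn [0. 0. 0.] | 120 0
0.35 [283.4 556.9 231. ] [ 2.332e-01  9.724e-01 -3.000e-04 -1.000e-04] 0.996 0.0 [-0.   0.8 -0.4]
[ 0.92  0.53  1.43  0.    1.18 -0.18]
```

Call:
move_arm(commands="-60 -2 0 5 -7 11 1; -120 -4 0 9 -13 22 1; -180 -6 0 14 -20 33 1; -240 -8 0 15 -22 36 1; -290 -9 0 16 -23 38 1", grip_force=100)

```text
t: 0.98
tcp_pos: [0.5393, 0.4171, 0.2304]
tool_rot: [0.528, 0.815, -0.178, 0.158]
force: [0.7, 0.3, 0.5]
finger_gap: 0.999
gripper_force: 0.0
```

```bash
python3 - <<'E'
from plan import *
C=np.array([645.2,272.]);psi=82.8
p=pickup(C,psi); f=go(p,psi,-45,120,name="pre"); state(); print(np.round(telemetry.sense()["q"],2))
E
```

```text
pre -> [655.4 352.8  90.9] shift [-34.9  99.4 161.2] turn [ 11.8 -16.   28.2] | 193 34
0.97 [539.3 417.1 230.4] [ 0.5278  0.8152 -0.1783  0.1584] 0.999 0.0 [0.7 0.3 0.5]
[ 0.67  0.75  1.08 -0.41  1.56  0.31]
```

Call:
move_arm(commands="-10 25 40 3 -4 7 1; -18 50 80 6 -8 14 1; -26 75 120 9 -12 21 1; -35 99 161 12 -16 28 1; -35 99 161 12 -16 28 1")

```text
t: 1.6
tcp_pos: [0.6521, 0.3494, 0.0805]
tool_rot: [0.69, 0.612, -0.296, 0.249]
force: [-0.5, 0.2, -1.0]
finger_gap: 1.0
gripper_force: 0.0
```

```bash
python3 - <<'E'
from plan import *
s=snapshot("top"); im=s["image"]; g=cv2.cvtColor(im,cv2.COLOR_RGB2GRAY)
C=np.array([645.2,272.]);psi=82.8
p=pickup(C,psi); f=go(p,psi,-45,name="down"); state(); print(np.round(telemetry.sense()["q"],2))
cv2.imwrite("pics/p1.png",np.vstack([cv2.resize(im[100:260,170:410],None,fx=2.5,fy=2.5),])[:,:,::-1])
E
```

```text
down -> [644.8 268.6   6. ] shift [ -1.8   3.8 115.1] turn [-0.5  0.3  0.5] | 115 1
1.65 [652.5 351.4  85.8] [ 0.6905  0.6124 -0.2926  0.2501] 1.001 0.0 [-0.2 -0.1  0.5]
[ 0.56  1.14  0.73 -0.59  1.8   0.7 ]
```

View pics/p1.png

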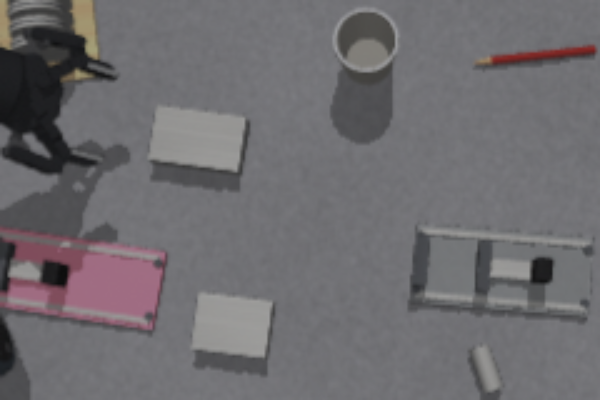

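The open gripper is just left of case_m (crop (200,140)), with its fingers straddling the case width. Going in.

Call:
move_arm(commands="-1 2 30 0 0 0 1; -2 4 60 0 0 0 1; -2 4 90 0 0 0 1; -2 4 115 -0.5 0.3 0.5 1; -2 4 115 -0.5 0.3 0.5 1")

```text
t: 2.28
tcp_pos: [0.6467, 0.2712, 0.0147]
tool_rot: [0.694, 0.611, -0.282, 0.254]
force: [-0.6, 0.3, 0.9]
finger_gap: 0.999
gripper_force: 0.0
```

Call:
move_arm(commands="0 0 0 0 0 0 1; 0 0 0 0 0 0 -1; 0 0 0 0 0 0 -1; 0 0 0 0 0 0 -1; 0 0 0 0 0 0 -1")

```text
t: 2.9
tcp_pos: [0.6477, 0.2734, 0.0144]
tool_rot: [0.694, 0.612, -0.281, 0.255]
force: [-1.4, 4.9, 6.4]
finger_gap: 0.723
gripper_force: 110.9
```

```bash
python3 - <<'E'
from plan import *
C=np.array([645.2,272.]);psi=82.8
p=pickup(C,psi); go(p,psi,-45,name="err"); state()
E
```

```text
err -> [644.8 268.6   6. ] shift [ 2.2 -2.4  9.5] turn [ 0.5 -0.4 -0.3] | 10 1
2.9 [647.7 273.4  14.4] [ 0.6944  0.6116 -0.281   0.2546] 0.723 110.9 [-1.4  4.9  6.4]
```

Call:
move_arm(commands="0 0 0 0 0 0 1; 0 0 0 0 0 0 1; 0 0 0 0 0 0 1; 2 -2 9 0 0 0 1; 2 -2 9 0 0 0 1")

```text
t: 3.52
tcp_pos: [0.6435, 0.2654, 0.0028]
tool_rot: [0.694, 0.611, -0.284, 0.254]
force: [0.6, -0.2, 0.3]
finger_gap: 0.997
gripper_force: 0.0
```

Call:
move_arm(commands="0 0 0 0 0 0 1; 0 0 0 0 0 0 -1; 0 0 0 0 0 0 -1; 0 0 0 0 0 0 -1; 0 0 0 0 0 0 -1")

```text
t: 4.15
tcp_pos: [0.6458, 0.2673, 0.005]
tool_rot: [0.694, 0.612, -0.281, 0.255]
force: [3.5, 4.1, 2.7]
finger_gap: 0.731
gripper_force: 110.0
```

```bash
python3 - <<'E'
from plan import *
C=np.array([645.2,272.]);psi=82.8
p=pickup(C,psi); go(p,psi,-45,name="err"); state()
s=telemetry.sense(); f=(s["tcp_pos"]*1000,Ro.from_quat(s["tool_rot"]))
f=go(f[0]+[0,0,200],psi,-45,frm=f,name="lift")
st=stand(52); print("stand",st)
f=go(st+[0,0,130],86,0,frm=f,name="above, half turned"); f=go(st+[0,0,90],86,45,frm=f,name="turned"); go(st,86,45,frm=f,name="down")
E
```

```text
err -> [644.8 268.6   6. ] shift [ 0.1 -1.2 -1.5] turn [ 0.5 -0.4 -0.3] | 2 1
4.15 [645.8 267.3   5. ] [ 0.6944  0.6115 -0.2809  0.2548] 0.731 110.0 [3.5 4.1 2.7]
lift -> [645.8 267.3 205. ] shift [-140.3    2.1 -142.5] turn [ 0.5 -0.4 -0.3] | 200 1
stand [508.10706997   0.82070557  59.6       ]
above, half turned -> [508.1   0.8 189.6] shift [-188.3 -103.2  210.1] turn [-1.3 45.  -3. ] | 300 45
turned -> [508.1   0.8 149.6] shift [ 0.  0. 40.] turn [-0. 45.  0.] | 40 45
down -> [508.1   0.8  59.6] shift [-63.6   0.   63.6] turn [0. 0. 0.] | 90 0
```

Call:
move_arm(commands="-20 0 -20 0 0 0 -1; -50 1 -50 0 0 0 -1; -90 1 -90 0 0 0 -1; -125 2 -125 0 0 0 -1; -140 2 -142 0.5 0 0 -1")

```text
t: 4.78
tcp_pos: [0.6451, 0.2667, 0.2077]
tool_rot: [0.696, 0.61, -0.284, 0.251]
force: [0.0, 0.5, -5.1]
finger_gap: 0.73
gripper_force: 110.2
```

Call:
move_arm(commands="-38 -20 42 0 9 -1 -1; -76 -41 84 -1 18 -1 -1; -113 -62 126 -1 27 -2 -1; -151 -82 168 -1 36 -3 -1; -188 -103 210 -1 45 -3 -1")

```text
t: 5.4
tcp_pos: [0.5058, 0.0035, 0.1872]
tool_rot: [0.733, 0.68, -0.003, -0.001]
force: [0.5, -1.8, -5.1]
finger_gap: 0.736
gripper_force: 110.6
```

```bash
python3 - <<'E'
from plan import *
state(); st=stand(52); f=go(st+[0,0,90],86,45,name="turned"); go(st,86,45,frm=f,name="down")
print(np.round(telemetry.sense()["q"],2))
E
```

```text
5.4 [505.8   3.5 187.2] [ 0.733   0.6803 -0.0029 -0.0015] 0.736 110.6 [ 0.5 -1.8 -5.1]
turned -> [508.1   0.8 149.6] shift [-2.4  2.7 37.5] turn [-0.2 45.1 -0.4] | 38 45
down -> [508.1   0.8  59.6] shift [-63.6   0.   63.6] turn [0. 0. 0.] | 90 0
[-0.21  0.43  1.77 -0.    0.94 -0.14]
```

Call:
move_arm(commands="0 1 8 0 10 0 -1; -1 1 16 0 20 0 -1; -1 2 24 0 30 0 -1; -2 3 32 0 40 0 -1; -2 3 38 0 45 0 -1")

```text
t: 6.02
tcp_pos: [0.5106, 0.0006, 0.1477]
tool_rot: [0.679, 0.628, 0.278, -0.261]
force: [-0.7, 0.5, -5.0]
finger_gap: 0.73
gripper_force: 110.9
```

Call:
move_arm(commands="0 0 0 0 0 0 -1; 0 0 0 0 0 0 -1; 0 0 0 0 0 0 -1; 0 0 0 0 0 0 -1; 0 0 0 0 0 0 -1")

```text
t: 6.65
tcp_pos: [0.5114, 0.0029, 0.1487]
tool_rot: [0.679, 0.629, 0.277, -0.26]
force: [-0.1, 0.9, -4.9]
finger_gap: 0.73
gripper_force: 111.0
```

```bash
python3 - <<'E'
from plan import *
state(); st=stand(52); go(st,86,45,name="down"); print(np.round(telemetry.sense()["q"],2))
a=snapshot("side")["image"][100:260,240:440]; b=snapshot("top")["image"][130:290,290:490]
cv2.imwrite("pics/p2.png",cv2.resize(np.hstack([a,b]),None,fx=2,fy=2)[:,:,::-1])
E
```

```text
6.65 [511.4   2.9 148.7] [ 0.6786  0.6288  0.2769 -0.2599] 0.73 111.0 [-0.1  0.9 -4.9]
down -> [508.1   0.8  59.6] shift [-64.3  -2.7  61.8] turn [-0.   0.4 -0.4] | 89 1
[-0.6   0.67  1.78  0.7   1.24 -0.95]
```

View pics/p2.png

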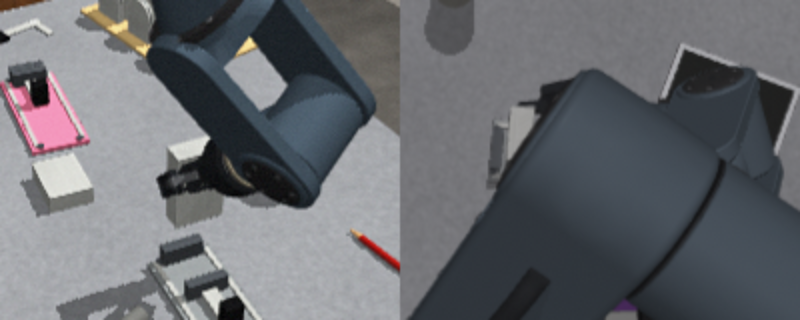

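The side view shows the case held upright above the grey fixture at crop (195,180). Lowering it now.

Call:
move_arm(commands="-15 -1 14 0 0 0 -1; -30 -2 28 0 0 0 -1; -44 -3 41 0 0 0 -1; -54 -3 51 0 0 0 -1; -59 -3 56 0 0 0 -1")

```text
t: 7.38
tcp_pos: [0.5075, 0.0003, 0.0657]
tool_rot: [0.679, 0.628, 0.277, -0.261]
force: [0.5, -0.3, -5.3]
finger_gap: 0.736
gripper_force: 111.1
```

Call:
move_arm(commands="0 0 0 0 0 0 -1; -1 0 1 0 0 0 -1; -2 0 2 0 0 0 -1; -3 0 3 0 0 0 -1; -3 0 3 0 0 0 -1")

```text
t: 8.0
tcp_pos: [0.5077, 0.0002, 0.0629]
tool_rot: [0.679, 0.628, 0.277, -0.26]
force: [1.2, 0.2, -4.6]
finger_gap: 0.733
gripper_force: 111.1
```

```bash
python3 - <<'E'
from plan import *
state(); st=stand(52); go(st,86,45,name="down")
E
```

```text
8.0 [5.077e+02 2.000e-01 6.290e+01] [ 0.6789  0.6282  0.277  -0.2602] 0.733 111.1 [ 1.2  0.2 -4.6]
down -> [508.1   0.8  59.6] shift [-1.8  0.3  2.8] turn [ 0.   0.3 -0.4] | 3 1
```

Call:
move_arm(commands="-0.7 0 0.7 0 0 0 -1; -1.4 0 1.4 0 0 0 -1; -2 0 2 0 0 0 -1; -2 0 2 0 0 0 -1; -2 0 2 0 0 0 -1")

```text
t: 8.62
tcp_pos: [0.5077, 0.0002, 0.0599]
tool_rot: [0.679, 0.628, 0.277, -0.26]
force: [0.2, 0.8, -4.2]
finger_gap: 0.732
gripper_force: 111.1
```

Call:
move_arm(commands="-0.7 0 0.7 0 0 0 -1; -1.4 0 1.4 0 0 0 -1; -1.4 0 1.4 0 0 0 -1; -1.4 0 1.4 0 0 0 -1; -1.4 0 1.4 0 0 0 -1")

```text
t: 9.25
tcp_pos: [0.5077, 0.0001, 0.058]
tool_rot: [0.679, 0.628, 0.277, -0.26]
force: [-0.0, -0.5, -4.9]
finger_gap: 0.735
gripper_force: 111.1
```

Call:
move_arm(commands="-0.7 0 0.7 0 0 0 -1; -1.4 0 1.4 0 0 0 -1; -1.4 0 1.4 0 0 0 -1; -1.4 0 1.4 0 0 0 -1; -1.4 0 1.4 0 0 0 -1")

```text
t: 9.88
tcp_pos: [0.5077, 0.0001, 0.0568]
tool_rot: [0.679, 0.628, 0.277, -0.26]
force: [-2.7, -4.0, 5.5]
finger_gap: 0.736
gripper_force: 112.1
```

```bash
python3 - <<'E'
from plan import *
state()
a=snapshot("side")["image"][130:290,280:440]
cv2.imwrite("pics/p3.png",cv2.resize(a,None,fx=3.5,fy=3.5,interpolation=cv2.INTER_CUBIC)[:,:,::-1])
E
```

```text
9.88 [5.077e+02 1.000e-01 5.680e+01] [ 0.6787  0.6281  0.2775 -0.2604] 0.736 112.1 [-2.7 -4.   5.5]
```

View pics/p3.png

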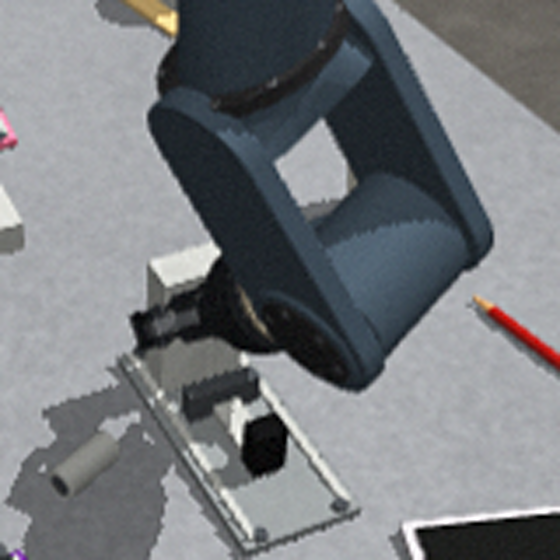

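The case stands on the bed between the jaws, reached at the predicted height (contact force 5.5 N). Releasing and backing out.

Call:
move_arm(commands="0 0 0 0 0 0 0.95; 0 0 0 0 0 0 1; 0 0 0 0 0 0 1; 0 0 0 0 0 0 1; 0 0 0 0 0 0 1")

```text
t: 10.55
tcp_pos: [0.5077, 0.0002, 0.0559]
tool_rot: [0.679, 0.628, 0.277, -0.26]
force: [0.5, 0.0, -0.0]
finger_gap: 1.001
gripper_force: 0.0
```

Call:
move_arm(commands="0 0 -15 0 0 0 1; 0 0 -40 0 0 0 1; 0 0 -75 0 0 0 1; 0 0 -110 0 0 0 1; 0 0 -120 0 0 0 1")

```text
t: 11.18
tcp_pos: [0.5027, -0.0866, 0.1429]
tool_rot: [0.68, 0.628, 0.277, -0.258]
force: [-0.1, 0.7, -0.2]
finger_gap: 1.001
gripper_force: 0.0
```

```bash
python3 - <<'E'
from plan import *
state(); f=go([500,-112.5,130],86,0,name="above handle"); go([500,-112.5,30],86,0,frm=f,name="down")
s=snapshot("side"); a=s["image"][130:290,280:440]
cv2.imwrite("pics/p4.png",cv2.resize(a,None,fx=3.5,fy=3.5,interpolation=cv2.INTER_CUBIC)[:,:,::-1])
E
```

```text
11.18 [502.7 -86.6 142.9] [ 0.6796  0.6283  0.2774 -0.2578] 1.001 0.0 [-0.1  0.7 -0.2]
above handle -> [ 500.  -112.5  130. ] shift [-27.6  -0.7  -9.1] turn [  0.1 -44.5  -0.5] | 29 45
down -> [ 500.  -112.5   30. ] shift [  0.   0. 100.] turn [0. 0. 0.] | 100 0
```

View pics/p4.png

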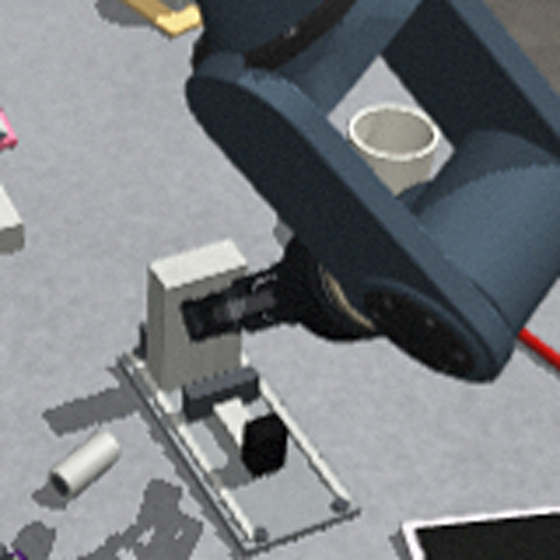

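The case stands alone between the jaws, centred, with a gap on the sliding-jaw side. Moving to the handle.

Call:
move_arm(commands="-8 0 -5 0 -9 0 1; -16 0 -9 0 -18 0 1; -24 0 -9 0 -27 0 1; -28 -1 -9 0 -36 0 1; -28 -1 -9 0 -44.5 -0.5 1")

```text
t: 11.85
tcp_pos: [0.4979, -0.1093, 0.1276]
tool_rot: [0.73, 0.683, -0.001, -0.001]
force: [-0.3, 0.7, -1.7]
finger_gap: 1.002
gripper_force: 0.0
```

Call:
move_arm(commands="0 0 0 0 0 0 1; 0 0 30 0 0 0 0.7; 0 0 60 0 0 0 0.7; 0 0 85 0 0 0 0.7; 0 0 100 0 0 0 0.7")

```text
t: 12.48
tcp_pos: [0.4976, -0.1101, 0.0262]
tool_rot: [0.731, 0.682, 0.0, -0.004]
force: [-1.2, -0.2, 0.9]
finger_gap: 0.849
gripper_force: 0.0
```

```bash
python3 - <<'E'
from plan import *
state(); f=go([500,-112.5,30],86,0,name="down")
E
```

```text
12.47 [ 497.6 -110.1   26.2] [ 7.311e-01  6.823e-01  2.000e-04 -3.600e-03] 0.849 0.0 [-1.2 -0.2  0.9]
down -> [ 500.  -112.5   30. ] shift [-2.2  2.5 -3.8] turn [-0.3 -0.3  0. ] | 5 0
```

Call:
move_arm(commands="-2 2 -3 0 0 0 -1; -2 2 -3 0 0 0 -1; -2 2 -3 0 0 0 -1; -2 2 -3 0 0 0 -1; -2 2 -3 0 0 0 -1", grip_force=60)

```text
t: 13.1
tcp_pos: [0.5006, -0.1124, 0.0323]
tool_rot: [0.73, 0.683, 0.0, -0.001]
force: [-3.6, -1.9, 5.8]
finger_gap: 0.287
gripper_force: 60.0
```

Call:
move_arm(commands="3 0 0 0 0 0 -1; 7 0 0 0 0 0 -1; 11 0 0 0 0 0 -1; 14 0 0 0 0 0 -1; 16 0 0 0 0 0 -1")

```text
t: 13.72
tcp_pos: [0.5016, -0.0974, 0.0323]
tool_rot: [0.73, 0.683, -0.0, -0.001]
force: [-3.4, -6.9, 5.5]
finger_gap: 0.292
gripper_force: 59.9
```

Call:
move_arm(commands="1 0 0 0 0 0 -1; 2 0 0 0 0 0 -1; 3 0 0 0 0 0 -1; 4 0 0 0 0 0 -1; 5 0 0 0 0 0 -1")

```text
t: 14.35
tcp_pos: [0.502, -0.0925, 0.0323]
tool_rot: [0.73, 0.683, -0.0, -0.001]
force: [-3.2, -7.2, 5.2]
finger_gap: 0.294
gripper_force: 59.9
```

Call:
move_arm(commands="1 0 0 0 0 0 -1; 2 0 0 0 0 0 -1; 2 0 0 0 0 0 -1; 2 0 0 0 0 0 -1; 2 0 0 0 0 0 -1")

```text
t: 14.98
tcp_pos: [0.5021, -0.0911, 0.0323]
tool_rot: [0.73, 0.683, -0.0, -0.0]
force: [-4.4, -9.5, 5.0]
finger_gap: 0.287
gripper_force: 59.8
```

Call:
move_arm(commands="1 0 0 0 0 0 -1; 2 0 0 0 0 0 -1; 2 0 0 0 0 0 -1; 2 0 0 0 0 0 -1; 2 0 0 0 0 0 -1")

```text
t: 15.6
tcp_pos: [0.5022, -0.0891, 0.0323]
tool_rot: [0.73, 0.683, -0.0, -0.0]
force: [-4.6, -9.4, 5.1]
finger_gap: 0.29
gripper_force: 59.8
```

```bash
python3 - <<'E'
from plan import *
state()
s=snapshot("side"); a=s["image"][130:290,280:440]
cv2.imwrite("pics/p5.png",cv2.resize(a,None,fx=3.5,fy=3.5,interpolation=cv2.INTER_CUBIC)[:,:,::-1])
E
```

```text
15.6 [502.2 -89.1  32.3] [ 7.301e-01  6.833e-01 -3.000e-04 -4.000e-04] 0.29 59.8 [-4.6 -9.4  5.1]
```

View pics/p5.png

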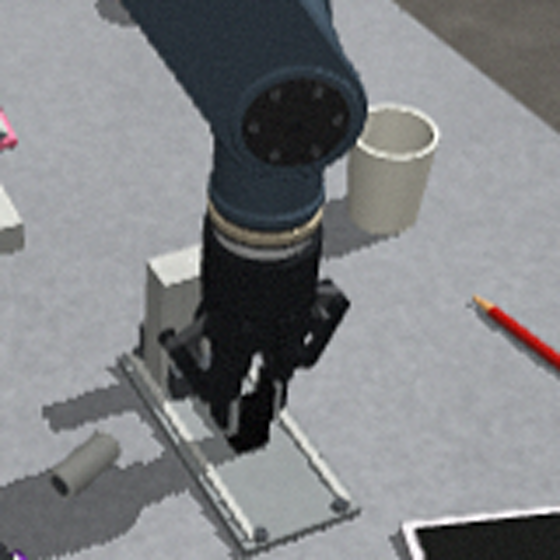

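The jaw has travelled about 23 mm and now touches the case (force 9.4 N, up from 7). Pushing on until the case seats on the fixed jaw.

Call:
move_arm(commands="1 0 0 0 0 0 -1; 2 0 0 0 0 0 -1; 3 0 0 0 0 0 -1; 3 0 0 0 0 0 -1; 3 0 0 0 0 0 -1")

```text
t: 16.27
tcp_pos: [0.5024, -0.0862, 0.0323]
tool_rot: [0.73, 0.683, -0.0, -0.0]
force: [-4.5, -9.4, 6.0]
finger_gap: 0.289
gripper_force: 59.8
```

Call:
move_arm(commands="1 0 0 0 0 0 -1; 2 0 0 0 0 0 -1; 2 0 0 0 0 0 -1; 2 0 0 0 0 0 -1; 2 0 0 0 0 0 -1")

```text
t: 16.9
tcp_pos: [0.5025, -0.0855, 0.0323]
tool_rot: [0.73, 0.684, -0.001, 0.0]
force: [-6.7, -15.9, 5.1]
finger_gap: 0.289
gripper_force: 59.7
```

Call:
move_arm(commands="0 0 0 0 0 0 0.8; 0 0 0 0 0 0 0.8; 0 0 0 0 0 0 0.8; 0 0 -20 0 0 0 0.9; 0 0 -60 0 0 0 1")

```text
t: 17.52
tcp_pos: [0.5014, -0.0813, 0.0904]
tool_rot: [0.73, 0.683, -0.0, -0.004]
force: [0.6, -0.7, 0.6]
finger_gap: 1.001
gripper_force: 0.0
```

Call:
move_arm(commands="-40 0 -60 0 0 0 1; -90 0 -110 0 0 0 1; -140 0 -150 0 0 0 1; -190 0 -150 0 0 0 1; -200 0 -150 0 0 0 1")

```text
t: 18.15
tcp_pos: [0.4901, -0.2861, 0.2421]
tool_rot: [0.732, 0.682, 0.0, 0.001]
force: [0.4, -0.4, 1.1]
finger_gap: 1.0
gripper_force: 0.0
```

```bash
python3 - <<'E'
from plan import *
state()
s=snapshot("top"); im=s["image"]; g=cv2.cvtColor(im,cv2.COLOR_RGB2GRAY)
a=snapshot("side")["image"][130:250,300:420]
cv2.imwrite("pics/p6.png",cv2.resize(np.hstack([a,im[150:270,310:430]]),None,fx=3.3,fy=3.3,interpolation=cv2.INTER_CUBIC)[:,:,::-1])
m=((g>119)*255).astype(np.uint8); print("case top",blob(s,m,(330,190,375,235),.114)); print("handle",blob(s,((g<45)*255).astype(np.uint8),(366,198,392,220),.052))
E
```

```text
18.15 [ 490.1 -286.1  242.1] [7.317e-01 6.817e-01 5.000e-04 8.000e-04] 1.0 0.0 [ 0.4 -0.4  1.1]
case top (array([506.8, -26.5]), array([62. , 92.6]), np.float32(90.7))
handle (array([498.8, -85.8]), array([18.9, 24.5]), np.float32(179.9))
```

View pics/p6.png

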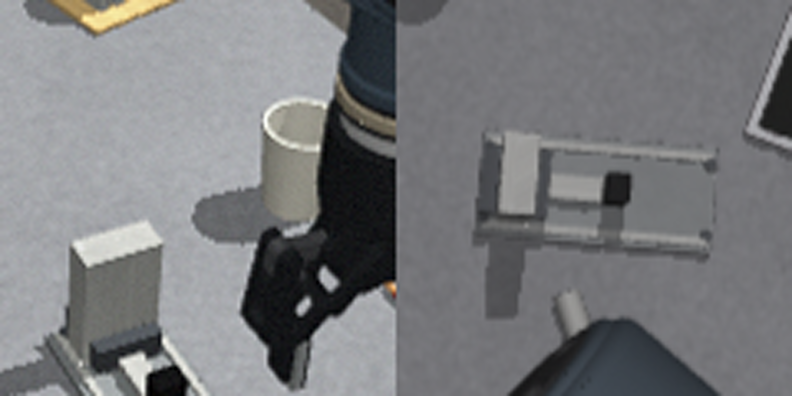

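```bash
sed -i 's/F=np.array(\[508.7,9.3\])/F=np.array([507.5,11.4])/' plan.py; cat >> plan.py <<'E'
def regrasp(C,half,g=-20,fl=86): # TCP, th=-45, case standing in fixture (mid at C, 10+half)
    return np.r_[C+off(fl,-3-5),10+half-g-13.4-5]
P=np.array([578.4,-304.]); PP=69.2
def lay(top,g=-20,clear=1.): # TCP th=+45; top = height of support
    return np.r_[P+off(PP,g+13.4+5),top+14-3-5+clear]
E
python3 - <<'E'
from plan import *
s=snapshot("top"); g=cv2.cvtColor(s["image"],cv2.COLOR_RGB2GRAY); m=((g>119)*255).astype(np.uint8)
b=blob(s,m,(330,188,357,217),.114); print("case top",b)
s2=snapshot("side"); g2=cv2.cvtColor(s2["image"],cv2.COLOR_RGB2GRAY); print(g2[195:215:4,318:352:3])
C=np.array([506.5,-3.]); print(F+off(FX,14))
p=regrasp(C,52); print(p); f=go([480,80,300],86,-10,name="via"); f=go(p,86,-45,back=120,frm=f,name="pre"); go(p,86,-45,frm=f)
E
```

```text
case top (array([509.1,  -3.3]), array([46.4, 67.2]), np.float32(0.7))
[[158 168 163 169 167 167 163 165 163 167 165 171]
 [163 166 159 156 155 180 205 222 217 219 171 164]
 [160 159 225 216 216 215 215 214 216 220 207 171]
 [155  98 204 212 211 217 195  99 105 109 104 168]
 [164  96  92 104 103 105 106 109 111 107 113 169]]
[506.52340937  -2.5658967 ]
[505.94194821 -10.9805124   63.6       ]
via -> [480.  80. 300.] shift [359.3 -33.1 -58.3] turn [ -0.2 -10.3   0.2] | 366 10
pre -> [511.9  73.7 148.5] shift [ 22.3  32.2 150. ] turn [  0. -35.   0.] | 155 35
 -> [505.9 -11.   63.6] shift [  0.  -0. 120.] turn [0. 0. 0.] | 120 0
```

Call:
move_arm(commands="55 -5 -20 0 -1 0 1; 110 -10 -40 0 -2 0 1; 165 -15 -58 0 -4 0 1; 220 -20 -58 0 -6 0 1; 275 -25 -58 0 -8 0 1")

```text
t: 18.98
tcp_pos: [0.4815, -0.0027, 0.2991]
tool_rot: [0.728, 0.682, -0.051, 0.046]
force: [0.6, 0.3, 0.1]
finger_gap: 1.0
gripper_force: 0.0
```

Call:
move_arm(commands="45 -4 0 0 -1 0 1; 85 -8 0 0 -2 0 1; 85 -8 0 0 -2 0 1; 85 -8 0 0 -2 0 1; 85 -8 0 0 -2 0 1")

```text
t: 19.6
tcp_pos: [0.4805, 0.0776, 0.2878]
tool_rot: [0.728, 0.68, -0.063, 0.058]
force: [-0.8, 0.1, 0.8]
finger_gap: 0.998
gripper_force: 0.0
```

```bash
python3 - <<'E'
from plan import *
state(); C=np.array([506.5,-3.]);p=regrasp(C,52); f=go(p,86,-45,back=120,name="pre"); print(np.round(telemetry.sense()["q"],2))
E
```

```text
19.6 [480.5  77.6 287.8] [ 0.7281  0.6801 -0.0635  0.0576] 0.998 0.0 [-0.8  0.1  0.8]
pre -> [511.9  73.7 148.5] shift [ 22.   31.9 137.5] turn [ -0.1 -35.2   0.1] | 143 35
[ 0.04  0.3   1.67 -0.18  1.2   0.17]
```

Call:
move_arm(commands="5 8 20 0 -10 0 1; 10 16 50 0 -20 0 1; 16 24 90 0 -30 0 1; 22 32 120 0 -35 0 1; 22 32 137 0 -35 0 1")

```text
t: 20.23
tcp_pos: [0.512, 0.0741, 0.1461]
tool_rot: [0.675, 0.632, -0.281, 0.258]
force: [-0.1, 0.2, 0.2]
finger_gap: 1.002
gripper_force: 0.0
```

Call:
move_arm(commands="0 0 0 0 0 0 1; 0 0 0 0 0 0 1; 0 0 0 0 0 0 1; 0 0 0 0 0 0 1; 0 0 0 0 0 0 1")

```text
t: 20.85
tcp_pos: [0.5124, 0.0744, 0.1497]
tool_rot: [0.675, 0.631, -0.279, 0.26]
force: [0.9, -0.4, -0.4]
finger_gap: 0.997
gripper_force: 0.0
```

```bash
python3 - <<'E'
from plan import *
state(); C=np.array([506.5,-3.]);p=regrasp(C,52); f=go(p,86,-45,name="in"); print(np.round(telemetry.sense()["q"],2))
E
```

```text
20.85 [512.4  74.4 149.7] [ 0.6754  0.6314 -0.2787  0.2598] 0.997 0.0 [ 0.9 -0.4 -0.4]
in -> [505.9 -11.   63.6] shift [-1.000e-01 -6.000e-01  1.214e+02] turn [ 0.  -0.2  0.1] | 121 0
[ 0.31  0.72  1.63 -0.76  1.25  0.8 ]
```

Call:
move_arm(commands="0 0 30 0 0 0 1; 0 0 60 0 0 0 1; 0 -1 90 0 0 0 1; 0 -1 112 0 0 0 1; 0 -1 121 0 0 0 1", grip_force=100)

```text
t: 21.48
tcp_pos: [0.5049, -0.0114, 0.0625]
tool_rot: [0.675, 0.631, -0.28, 0.259]
force: [-0.2, -0.1, -0.5]
finger_gap: 0.998
gripper_force: 0.0
```

Call:
move_arm(commands="0 0 0 0 0 0 1; 0 0 0 0 0 0 -1; 0 0 0 0 0 0 -1; 0 0 0 0 0 0 -1; 0 0 0 0 0 0 -1")

```text
t: 22.1
tcp_pos: [0.5066, -0.0098, 0.0644]
tool_rot: [0.675, 0.632, -0.278, 0.261]
force: [0.7, 4.0, 5.7]
finger_gap: 0.732
gripper_force: 107.4
```

```bash
python3 - <<'E'
from plan import *
state(); C=np.array([506.5,-3.]);p=regrasp(C,52); f=go(p,86,-45,name="err")
f=go(p+[0,0,150],86,-45,name="lift"); go([565,-270,210],75,0,frm=f)
E
```

```text
22.1 [506.6  -9.8  64.4] [ 0.675   0.6317 -0.2779  0.2608] 0.732 107.4 [0.7 4.  5.7]
err -> [505.9 -11.   63.6] shift [-0.3 -0.6  1.4] turn [ 0.2 -0.2  0.1] | 2 0
lift -> [505.9 -11.  213.6] shift [-106.    -0.5 -105. ] turn [ 0.2 -0.2  0.1] | 149 0
 -> [ 565. -270.  210.] shift [-177.2   77.   182.3] turn [ 4.3 44.9 10.4] | 266 46
```

Call:
move_arm(commands="-5 0 -5 0 0 0 -1; -15 0 -15 0 0 0 -1; -40 0 -40 0 0 0 -1; -75 0 -75 0 0 0 -1; -105 0 -105 0 0 0 -1")

```text
t: 22.72
tcp_pos: [0.5046, -0.0112, 0.2134]
tool_rot: [0.675, 0.631, -0.28, 0.259]
force: [0.0, 0.5, -4.1]
finger_gap: 0.73
gripper_force: 110.1
```

```bash
python3 - <<'E'
from plan import *
state(); f=go([565,-270,215],75,0); print(lay(12)); f=go(lay(12)+[0,0,80],PP,45,frm=f); go(lay(12),PP,45,frm=f)
E
```

```text
22.73 [504.6 -11.2 213.4] [ 0.6753  0.6315 -0.2795  0.2589] 0.73 110.1 [ 0.   0.5 -4.1]
 -> [ 565. -270.  215.] shift [-181.6   77.9  177.7] turn [ 4.1 44.7 10.6] | 266 46
[ 577.83182886 -305.49572108   19.        ]
 -> [ 577.8 -305.5   99. ] shift [-31.   21.6 116. ] turn [-2.3 45.   5.5] | 122 45
 -> [ 577.8 -305.5   19. ] shift [-56.6  -0.   56.6] turn [0. 0. 0.] | 80 0
```

Call:
move_arm(commands="-36 15 36 1 9 2 -1; -72 31 71 2 18 4 -1; -109 47 107 2 27 6 -1; -145 62 142 3 36 8 -1; -182 78 178 4 44.7 10.6 -1")

```text
t: 23.35
tcp_pos: [0.5648, -0.2711, 0.2145]
tool_rot: [0.793, 0.609, 0.003, -0.001]
force: [0.7, 0.1, -7.3]
finger_gap: 0.728
gripper_force: 110.3
```

Call:
move_arm(commands="-6 4 10 0 9 1 -1; -12 9 30 -1 18 2 -1; -18 13 50 -1 27 3 -1; -25 17 70 -2 36 4 -1; -31 22 90 -2 45 5 -1")

```text
t: 23.98
tcp_pos: [0.5784, -0.3068, 0.1234]
tool_rot: [0.756, 0.529, 0.316, -0.22]
force: [0.6, 0.8, -5.8]
finger_gap: 0.732
gripper_force: 110.5
```

```bash
python3 - <<'E'
from plan import *
state(); go(lay(12)+[0,0,40],PP,45); go(lay(12),PP,45)
E
```

```text
23.98 [ 578.4 -306.8  123.4] [ 0.7564  0.529   0.3157 -0.2198] 0.732 110.5 [ 0.6  0.8 -5.8]
 -> [ 577.8 -305.5   59. ] shift [-45.   -1.   46.1] turn [-0.4 -0.2  0.6] | 64 1
 -> [ 577.8 -305.5   19. ] shift [-73.4  -1.1  74.2] turn [-0.4 -0.2  0.6] | 104 1
```

Call:
move_arm(commands="-15 0 15 0 0 0 -1; -30 -1 30 0 0 0.5 -1; -45 -1 46 0 0 0.5 -1; -45 -1 46 0 0 0.5 -1; -45 -1 46 0 0 0.5 -1")

```text
t: 24.6
tcp_pos: [0.5801, -0.3046, 0.0603]
tool_rot: [0.759, 0.527, 0.314, -0.219]
force: [0.3, -0.3, -4.6]
finger_gap: 0.728
gripper_force: 110.2
```

```bash
python3 - <<'E'
from plan import *
state(); go(lay(12),PP,45)
a=snapshot("side")["image"][220:370,340:500]; b=snapshot("top")["image"][130:280,390:550]
cv2.imwrite("pics/p7.png",cv2.resize(np.hstack([a,b]),None,fx=2.5,fy=2.5,interpolation=cv2.INTER_CUBIC)[:,:,::-1])
E
```

```text
24.6 [ 580.1 -304.6   60.3] [ 0.7589  0.5266  0.314  -0.2194] 0.728 110.2 [ 0.3 -0.3 -4.6]
 -> [ 577.8 -305.5   19. ] shift [-30.4  -1.7  28. ] turn [-0.4 -0.   0.2] | 41 0
```

View pics/p7.png

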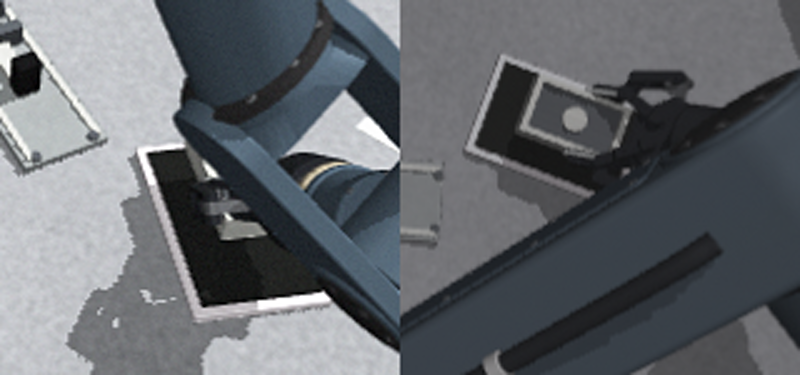

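The held case is pocket-up over the plate (top-view crop (575,115)) and lined up. Lowering.

Call:
move_arm(commands="-10 -1 9 0 0 0 -1; -20 -1 18 0 0 0 -1; -26 -2 24 0 0 0 -1; -27 -2 25 0 0 0 -1; -27 -2 25 0 0 0 -1")

```text
t: 25.32
tcp_pos: [0.5769, -0.3055, 0.0224]
tool_rot: [0.759, 0.526, 0.314, -0.22]
force: [0.2, 0.8, -4.9]
finger_gap: 0.728
gripper_force: 110.3
```

Call:
move_arm(commands="-0.7 0 0.7 0 0 0 -1; -1.4 0 1.4 0 0 0 -1; -2 0 2 0 0 0 -1; -2 0 2 0 0 0 -1; -2 0 2 0 0 0 -1")

```text
t: 25.95
tcp_pos: [0.577, -0.3057, 0.0202]
tool_rot: [0.759, 0.526, 0.314, -0.22]
force: [-0.3, -0.9, -1.6]
finger_gap: 0.726
gripper_force: 110.9
```

Call:
move_arm(commands="-0.7 0 0.7 0 0 0 -1; -1.4 0 1.4 0 0 0 -1; -1.4 0 1.4 0 0 0 -1; -1.4 0 1.4 0 0 0 -1; -1.4 0 1.4 0 0 0 -1")

```text
t: 26.58
tcp_pos: [0.577, -0.3056, 0.0202]
tool_rot: [0.759, 0.526, 0.315, -0.22]
force: [-5.1, -0.7, 7.1]
finger_gap: 0.727
gripper_force: 112.1
```

Call:
move_arm(commands="0 0 0 0 0 0 1; 0 0 0 0 0 0 1; 0 0 0 0 0 0 1; 0 0 -10 0 0 0 1; 0 0 -30 0 0 0 1")

```text
t: 27.2
tcp_pos: [0.5692, -0.3253, 0.0392]
tool_rot: [0.759, 0.526, 0.314, -0.221]
force: [-1.2, -0.2, 0.5]
finger_gap: 1.001
gripper_force: 0.0
```

Call:
move_arm(commands="0 0 -40 0 0 0 1; 0 0 -80 0 -5 0 1; 0 0 -120 0 -14 0 1; 0 0 -150 0 -23 0 1; 0 0 -160 0 -32 0 1")

```text
t: 27.82
tcp_pos: [0.5301, -0.4362, 0.1562]
tool_rot: [0.818, 0.565, 0.091, -0.061]
force: [-0.6, 0.3, -0.2]
finger_gap: 1.004
gripper_force: 0.0
```

```bash
python3 - <<'E'
from plan import *
state(); s=snapshot("top"); im=s["image"]; g=cv2.cvtColor(im,cv2.COLOR_RGB2GRAY)
m=((g>119)*255).astype(np.uint8)
print("s",blob(s,m,(240,205,290,250),.028))
cv2.imwrite("pics/p8.png",cv2.resize(im[120:240,320:520],None,fx=4,fy=4,interpolation=cv2.INTER_CUBIC)[:,:,::-1])
go([498.8,-86.3,130],86,0,name="handle")
E
```

```text
27.82 [ 530.1 -436.2  156.2] [ 0.8177  0.5651  0.0907 -0.061 ] 1.004 0.0 [-0.6  0.3 -0.2]
s (array([443.2, 189.7]), array([71.8, 75.2]), np.float32(90.9))
handle -> [498.8 -86.3 130. ] shift [ 299.5 -152.2   94.4] turn [  2.  -12.4 -16.4] | 349 21
```

View pics/p8.png

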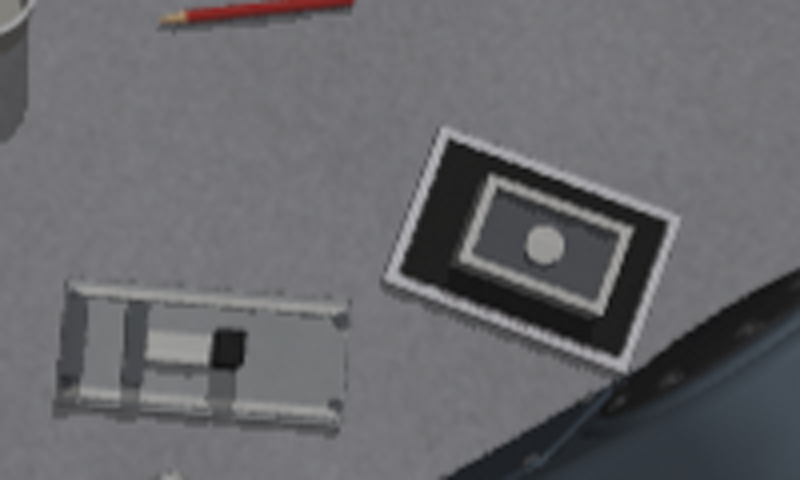

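case_m lies pocket-up on the plate, boss at crop (546,245), with the jaw closed to about 28 mm. case_s appears to have been knocked, so I'll measure both.

```bash
python3 - <<'E'
from plan import *
s=snapshot("top"); im=s["image"]; g=cv2.cvtColor(im,cv2.COLOR_RGB2GRAY)
m=((g>119)*255).astype(np.uint8)
print("s",blob(s,m,(238,195,325,262),.028))
print("m",blob(s,m,(433,160,481,202),.040), "plate",P,PP)
E
```

```text
s (array([441.9, 184.2]), array([65.3, 83.1]), np.float32(83.8))
m (array([ 576.4, -304.6]), array([ 62.7, 102.8]), np.float32(69.2)) plate [ 578.4 -304. ] 69.2
```

case_m is centred within about 2 mm and aligned. case_s has moved to (442,184) at 83.8°. Next I'll open the jaw.

Call:
move_arm(commands="60 -30 10 0 -2 -3 1; 120 -60 20 1 -5 -7 1; 180 -91 40 1 -7 -10 1; 240 -122 60 2 -10 -13 1; 299 -152 80 2 -12 -16 1")

```text
t: 28.55
tcp_pos: [0.499, -0.1204, 0.1447]
tool_rot: [0.734, 0.679, 0.006, -0.008]
force: [1.3, 0.5, 0.0]
finger_gap: 0.999
gripper_force: 0.0
```

Call:
move_arm(commands="0 0 0 0 0 0 1; 0 0 0 0 0 0 1; 0 0 0 0 0 0 1; 0 0 0 0 0 0 1; 0 0 0 0 0 0 1")

```text
t: 29.18
tcp_pos: [0.4993, -0.1226, 0.1449]
tool_rot: [0.734, 0.679, 0.005, -0.008]
force: [-0.5, -0.4, -1.0]
finger_gap: 1.002
gripper_force: 0.0
```

```bash
python3 - <<'E'
from plan import *
state(); go([499.3,-86.3,33],86,0,name="handle")
E
```

```text
29.18 [ 499.3 -122.6  144.9] [ 0.7344  0.6786  0.0055 -0.0078] 1.002 0.0 [-0.5 -0.4 -1. ]
handle -> [499.3 -86.3  33. ] shift [ 34.1  -2.4 112.6] turn [-0.2 -1.1 -0.5] | 118 1
```

Call:
move_arm(commands="20 -1 20 0 -1 0 0.7; 34 -2 50 0 -1 0 0.7; 34 -2 85 0 -1 -0.5 0.7; 34 -2 112 0 -1 -0.5 0.7; 34 -2 112 0 -1 -0.5 0.7", grip_force=60)

```text
t: 29.8
tcp_pos: [0.4984, -0.0851, 0.032]
tool_rot: [0.731, 0.682, -0.002, -0.004]
force: [-0.3, 0.4, -0.1]
finger_gap: 0.853
gripper_force: 0.0
```

Call:
move_arm(commands="0 0 0 0 0 0 0; 0 0 0 0 0 0 -1; 0 0 0 0 0 0 -1; 0 0 0 0 0 0 -1; 0 0 0 0 0 0 -1")

```text
t: 30.42
tcp_pos: [0.5023, -0.0861, 0.0353]
tool_rot: [0.731, 0.682, 0.001, 0.001]
force: [3.3, 2.0, 6.3]
finger_gap: 0.287
gripper_force: 59.5
```

Call:
move_arm(commands="-6 0 0 0 0 0 -1; -14 0 0 0 0 0 -1; -22 0 0 0 0 0 -1; -30 0 0 0 0 0 -1; -37 0 0 0 0 0 -1")

```text
t: 31.05
tcp_pos: [0.4999, -0.122, 0.0353]
tool_rot: [0.731, 0.682, 0.001, 0.001]
force: [6.2, 8.3, 7.2]
finger_gap: 0.287
gripper_force: 59.5
```

```bash
python3 - <<'E'
from plan import *
state()
E
```

```text
31.05 [ 499.9 -122.    35.3] [7.311e-01 6.822e-01 1.100e-03 6.000e-04] 0.287 59.5 [6.2 8.3 7.2]
```

Call:
move_arm(commands="-2 0 0 0 0 0 -1; -4 0 0 0 0 0 -1; -6 0 0 0 0 0 -1; -6 0 0 0 0 0 -1; -6 0 0 0 0 0 -1")

```text
t: 31.68
tcp_pos: [0.4994, -0.1281, 0.0353]
tool_rot: [0.731, 0.682, 0.001, 0.001]
force: [5.5, 5.5, 7.6]
finger_gap: 0.288
gripper_force: 59.5
```

Call:
move_arm(commands="0 0 0 0 0 0 0.8; 0 0 0 0 0 0 0.8; 0 0 0 0 0 0 0.8; 0 0 -40 0 0 0 1; 0 0 -100 0 0 0 1")

```text
t: 32.3
tcp_pos: [0.4954, -0.1279, 0.1328]
tool_rot: [0.731, 0.682, -0.002, -0.005]
force: [0.9, -1.0, 0.0]
finger_gap: 0.997
gripper_force: 0.0
```

```bash
python3 - <<'E'
from plan import *
C=np.array([441.9,184.2]);psi=83.8
state(); p=pickup(C,psi); f=go([470,130,230],psi,-10,name="via"); f=go(p,psi,-45,120,frm=f,name="pre")
E
```

```text
32.3 [ 495.4 -127.9  132.8] [ 0.731   0.6824 -0.002  -0.0046] 0.997 0.0 [ 0.9 -1.   0. ]
via -> [470. 130. 230.] shift [255.9 -44.  -95.9] turn [ -0.3 -10.2   2.3] | 277 10
pre -> [450.7 265.2  90.9] shift [154.5 -33.8 114.1] turn [  0. -35.  -0.] | 195 35
```

Call:
move_arm(commands="50 -9 -30 0 -2 0 1; 100 -18 -60 0 -4 0 1; 155 -26 -96 0 -6 1 1; 206 -35 -96 0 -8 1 1; 256 -44 -96 0 -10 2 1", grip_force=100)

```text
t: 32.92
tcp_pos: [0.4707, 0.1314, 0.2308]
tool_rot: [0.74, 0.667, -0.064, 0.059]
force: [1.2, -0.3, -0.4]
finger_gap: 0.998
gripper_force: 0.0
```

Call:
move_arm(commands="38 -8 0 0 -9 0 1; 76 -17 28 0 -18 0 1; 116 -25 57 0 -27 0 1; 154 -34 86 0 -35 0 1; 154 -34 114 0 -35 0 1")

```text
t: 33.55
tcp_pos: [0.4488, 0.2679, 0.0861]
tool_rot: [0.683, 0.621, -0.286, 0.256]
force: [-0.3, -1.1, 0.5]
finger_gap: 1.0
gripper_force: 0.0
```

Call:
move_arm(commands="0 0 0 0 0 0 1; 0 0 0 0 0 0 1; 0 0 0 0 0 0 1; 0 0 0 0 0 0 1; 0 0 0 0 0 0 1")

```text
t: 34.17
tcp_pos: [0.4511, 0.2646, 0.0921]
tool_rot: [0.687, 0.619, -0.283, 0.256]
force: [0.3, -0.3, 0.1]
finger_gap: 0.997
gripper_force: 0.0
```

```bash
python3 - <<'E'
from plan import *
s=snapshot("top"); g=cv2.cvtColor(s["image"],cv2.COLOR_RGB2GRAY); m=((g>119)*255).astype(np.uint8)
print("s",blob(s,m,(238,195,325,262),.028))
C=np.array([441.9,184.2]);psi=83.8
state(); p=pickup(C,psi); f=go(p,psi,-45,name="in"); print(np.round(telemetry.sense()["q"],2))
E
```

```text
s (array([441.7, 184.1]), array([65. , 82.9]), np.float32(83.8))
34.23 [451.  264.7  91.9] [ 0.6865  0.6189 -0.2836  0.2557] 1.001 0.0 [ 0.  -0.1  0.3]
in -> [441.5 180.8   6. ] shift [  0.9  -0.7 120.4] turn [ 0.2 -0.1  0.2] | 120 0
[ 0.62  0.87  1.45 -0.56  1.43  0.98]
```

Call:
move_arm(commands="0 0 30 0 0 0 1; 1 -1 60 0 0 0 1; 1 -1 90 0 0 0 1; 1 -1 114 0 0 0 1; 1 -1 121 0 0 0 1")

```text
t: 34.85
tcp_pos: [0.4402, 0.1794, 0.0043]
tool_rot: [0.686, 0.619, -0.285, 0.255]
force: [-0.8, 0.2, -0.2]
finger_gap: 0.999
gripper_force: 0.0
```

Call:
move_arm(commands="0 0 0 0 0 0 1; 0 0 0 0 0 0 1; 0 0 0 0 0 0 -1; 0 0 0 0 0 0 -1; 0 0 0 0 0 0 -1")

```text
t: 35.48
tcp_pos: [0.4414, 0.1814, 0.0057]
tool_rot: [0.686, 0.619, -0.283, 0.256]
force: [-1.0, 4.1, 5.2]
finger_gap: 0.732
gripper_force: 109.4
```

```bash
python3 - <<'E'
from plan import *
C=np.array([441.9,184.2]);psi=83.8
state(); p=pickup(C,psi); f=go(p,psi,-45,name="err"); f=go(p+[0,0,190],psi,-45,name="lift"); st=stand(42,gap=5); print(st)
go(st+[0,0,130],86,0,frm=f)
E
```

```text
35.48 [441.4 181.4   5.7] [ 0.6862  0.6191 -0.2833  0.2561] 0.732 109.4 [-1.   4.1  5.2]
err -> [441.5 180.8   6. ] shift [-0.5  0.2  0.2] turn [ 0.3 -0.1  0.2] | 1 0
lift -> [441.5 180.8 196. ] shift [-134.7    0.3 -134.4] turn [ 0.3 -0.1  0.2] | 190 0
[5.06732679e+02 4.26795447e-01 4.96000000e+01]
 -> [5.067e+02 4.000e-01 1.796e+02] shift [-110.2   84.3  133.4] turn [-0.9 45.  -2.1] | 193 45
```

Call:
move_arm(commands="-20 0 -20 0 0 0 -1; -50 0 -50 0 0 0 -1; -90 0 -90 0 0 0 -1; -120 0 -120 0 0 0 -1; -135 0 -135 0 0 0 -1")

```text
t: 36.1
tcp_pos: [0.4414, 0.1808, 0.1972]
tool_rot: [0.687, 0.619, -0.282, 0.256]
force: [-0.4, 0.9, -3.3]
finger_gap: 0.729
gripper_force: 109.5
```

Call:
move_arm(commands="-22 17 26 0 9 0 -1; -44 34 53 0 18 -1 -1; -66 50 80 -1 27 -1 -1; -88 67 107 -1 36 -2 -1; -110 84 133 -1 45 -2 -1")

```text
t: 36.72
tcp_pos: [0.5056, 0.0015, 0.1786]
tool_rot: [0.73, 0.684, -0.0, -0.0]
force: [0.7, 0.7, -2.7]
finger_gap: 0.732
gripper_force: 109.6
```

Call:
move_arm(commands="0 0 8 0 10 0 -1; 0 0 16 0 20 0 -1; 0 0 24 0 30 0 -1; 0 0 32 0 40 0 -1; 0 0 38 0 45 0 -1")

```text
t: 37.35
tcp_pos: [0.5057, 0.0005, 0.1391]
tool_rot: [0.676, 0.631, 0.278, -0.261]
force: [-0.7, 0.3, -2.9]
finger_gap: 0.734
gripper_force: 109.8
```

Call:
move_arm(commands="0 0 0 0 0 0 -1; 0 0 0 0 0 0 -1; 0 0 0 0 0 0 -1; 0 0 0 0 0 0 -1; 0 0 0 0 0 0 -1")

```text
t: 37.98
tcp_pos: [0.5063, 0.0025, 0.1417]
tool_rot: [0.675, 0.633, 0.278, -0.259]
force: [0.2, 0.3, -2.9]
finger_gap: 0.73
gripper_force: 109.9
```

```bash
python3 - <<'E'
from plan import *
state(); go(stand(42,gap=5),86,45)
E
```

```text
37.98 [506.3   2.5 141.7] [ 0.6745  0.633   0.2775 -0.2595] 0.73 109.9 [ 0.2  0.3 -2.9]
 -> [5.067e+02 4.000e-01 4.960e+01] shift [-66.2   0.5  64.1] turn [-0.2  0.3  0.3] | 92 0
```

Call:
move_arm(commands="-15 0 14 0 0 0 -1; -30 0 28 0 0 0 -1; -45 0 43 0 0 0 -1; -57 0 55 0 0 0 -1; -62 0 60 0 0 0 -1")

```text
t: 38.6
tcp_pos: [0.506, 0.0004, 0.0542]
tool_rot: [0.675, 0.632, 0.278, -0.26]
force: [-0.5, -0.0, -2.8]
finger_gap: 0.731
gripper_force: 109.9
```

Call:
move_arm(commands="-1 0 1 0 0 0 -1; -2 0 2 0 0 0 -1; -3 0 3 0 0 0 -1; -3 0 3 0 0 0 -1; -3 0 3 0 0 0 -1")

```text
t: 39.22
tcp_pos: [0.5062, 0.0002, 0.0509]
tool_rot: [0.675, 0.632, 0.278, -0.26]
force: [0.1, -0.5, -3.0]
finger_gap: 0.73
gripper_force: 109.9
```

Call:
move_arm(commands="-0.7 0 0.7 0 0 0 -1; -1.4 0 1.4 0 0 0 -1; -1.4 0 1.4 0 0 0 -1; -1.4 0 1.4 0 0 0 -1; -1.4 0 1.4 0 0 0 -1")

```text
t: 39.85
tcp_pos: [0.5062, 0.0002, 0.0494]
tool_rot: [0.675, 0.632, 0.278, -0.26]
force: [-2.0, -3.1, 5.6]
finger_gap: 0.735
gripper_force: 110.7
```

Contact came at the predicted height. I'll release, back off and go to the handle, which was left near (499.4,-128).

Call:
move_arm(commands="0 0 0 0 0 0 0.95; 0 0 0 0 0 0 1; 0 0 0 0 0 0 1; 0 0 0 0 0 0 1; 0 0 -5 0 0 0 1")

```text
t: 40.48
tcp_pos: [0.5056, -0.0031, 0.0523]
tool_rot: [0.675, 0.632, 0.278, -0.26]
force: [0.6, 0.6, 0.4]
finger_gap: 0.996
gripper_force: 0.0
```

Call:
move_arm(commands="0 0 -15 0 0 0 1; 0 0 -40 0 0 0 1; 0 0 -75 0 0 0 1; 0 0 -110 0 0 0 1; 0 0 -130 0 0 0 1")

```text
t: 41.1
tcp_pos: [0.5004, -0.097, 0.1465]
tool_rot: [0.675, 0.632, 0.278, -0.258]
force: [-0.2, -0.2, -0.4]
finger_gap: 0.999
gripper_force: 0.0
```

```bash
python3 - <<'E'
from plan import *
state(); f=go([500,-128.5,130],86,0,name="above handle"); go([500,-128.5,35],86,0,frm=f)
s=snapshot("side"); a=s["image"][130:290,280:440]
cv2.imwrite("pics/p9.png",cv2.resize(a,None,fx=3,fy=3,interpolation=cv2.INTER_CUBIC)[:,:,::-1])
E
```

```text
41.1 [500.4 -97.  146.5] [ 0.6754  0.6325  0.2778 -0.2581] 0.999 0.0 [-0.2 -0.2 -0.4]
above handle -> [ 500.  -128.5  130. ] shift [-34.    1.7 -10.3] turn [  0.1 -44.6   0.2] | 36 45
 -> [ 500.  -128.5   35. ] shift [ 0.  0. 95.] turn [0. 0. 0.] | 95 0
```

View pics/p9.png

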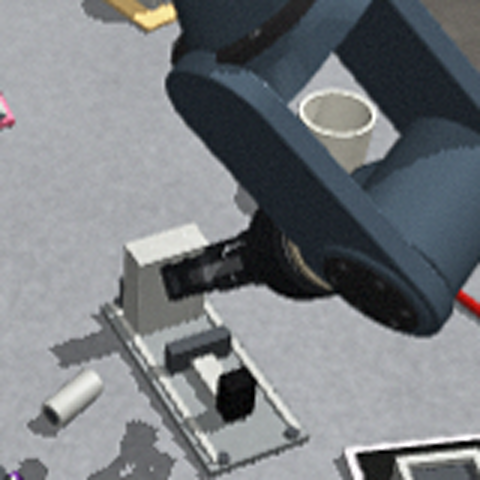

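The short case stands alone between the open jaws (crop (160,275)). Closing the jaw.

Call:
move_arm(commands="-8 0 -5 0 -9 0 1; -18 0 -10 0 -18 0 1; -27 1 -10 0 -27 0 1; -34 2 -10 0 -36 0 1; -34 2 -10 0 -44.6 0 1", grip_force=60)

```text
t: 41.78
tcp_pos: [0.4998, -0.1264, 0.1285]
tool_rot: [0.73, 0.683, -0.001, 0.002]
force: [-1.7, -1.3, -0.9]
finger_gap: 0.998
gripper_force: 0.0
```

Call:
move_arm(commands="0 0 0 0 0 0 0.7; 0 0 25 0 0 0 0.7; 0 0 55 0 0 0 0.7; 0 0 85 0 0 0 0.7; 0 0 95 0 0 0 0.7")

```text
t: 42.4
tcp_pos: [0.4989, -0.1263, 0.0313]
tool_rot: [0.73, 0.683, 0.001, -0.002]
force: [0.1, -0.0, 0.4]
finger_gap: 0.851
gripper_force: 0.0
```

Call:
move_arm(commands="0 0 0 0 0 0 0; 0 0 0 0 0 0 -1; 0 0 0 0 0 0 -1; 0 0 0 0 0 0 -1; 0 0 0 0 0 0 -1")

```text
t: 43.02
tcp_pos: [0.4997, -0.1259, 0.0342]
tool_rot: [0.73, 0.684, 0.001, -0.0]
force: [-2.5, -2.3, 7.0]
finger_gap: 0.287
gripper_force: 59.8
```

Call:
move_arm(commands="6 0 0 0 0 0 -1; 14 0 0 0 0 0 -1; 22 0 0 0 0 0 -1; 29 0 0 0 0 0 -1; 33 0 0 0 0 0 -1")

```text
t: 43.65
tcp_pos: [0.5019, -0.0939, 0.0342]
tool_rot: [0.729, 0.684, 0.0, 0.0]
force: [-4.2, -6.9, 5.4]
finger_gap: 0.29
gripper_force: 59.6
```

```bash
python3 - <<'E'
from plan import *
state()
E
```

```text
43.65 [501.9 -93.9  34.2] [7.293e-01 6.842e-01 2.000e-04 4.000e-04] 0.29 59.6 [-4.2 -6.9  5.4]
```

Call:
move_arm(commands="1 0 0 0 0 0 -1; 2 0 0 0 0 0 -1; 3.5 0 0 0 0 0 -1; 5 0 0 0 0 0 -1; 6 0 0 0 0 0 -1")

```text
t: 44.28
tcp_pos: [0.5023, -0.0885, 0.0342]
tool_rot: [0.729, 0.684, 0.0, 0.001]
force: [-5.3, -9.5, 5.8]
finger_gap: 0.29
gripper_force: 59.6
```

Call:
move_arm(commands="1 0 0 0 0 0 -1; 2 0 0 0 0 0 -1; 3 0 0 0 0 0 -1; 3 0 0 0 0 0 -1; 3 0 0 0 0 0 -1")

```text
t: 44.9
tcp_pos: [0.5025, -0.0855, 0.0342]
tool_rot: [0.729, 0.684, 0.0, 0.001]
force: [-4.7, -8.1, 4.8]
finger_gap: 0.29
gripper_force: 59.6
```

Call:
move_arm(commands="1 0 0 0 0 0 -1; 2 0 0 0 0 0 -1; 2 0 0 0 0 0 -1; 2 0 0 0 0 0 -1; 2 0 0 0 0 0 -1")

```text
t: 45.52
tcp_pos: [0.5026, -0.0837, 0.0342]
tool_rot: [0.729, 0.684, -0.0, 0.001]
force: [-4.6, -8.8, 5.6]
finger_gap: 0.286
gripper_force: 59.6
```

Call:
move_arm(commands="1 0 0 0 0 0 -1; 2 0 0 0 0 0 -1; 2 0 0 0 0 0 -1; 2 0 0 0 0 0 -1; 2 0 0 0 0 0 -1")

```text
t: 46.15
tcp_pos: [0.5027, -0.0836, 0.0342]
tool_rot: [0.729, 0.685, -0.001, 0.001]
force: [-7.9, -17.6, 5.1]
finger_gap: 0.284
gripper_force: 59.5
```

```bash
python3 - <<'E'
from plan import *
state()
E
```

```text
46.15 [502.7 -83.6  34.2] [ 0.7289  0.6846 -0.0009  0.0014] 0.284 59.5 [ -7.9 -17.6   5.1]
```

Seated: 17.6 N with no further travel, at the predicted position. I'll release, back off along the same route as before, and check.

Call:
move_arm(commands="0 0 0 0 0 0 0.8; 0 0 0 0 0 0 0.8; 0 0 0 0 0 0 0.8; 0 0 -20 0 0 0 0.9; 0 0 -60 0 0 0 1")

```text
t: 46.78
tcp_pos: [0.5019, -0.0789, 0.0923]
tool_rot: [0.73, 0.684, 0.0, -0.002]
force: [0.2, 0.5, 0.1]
finger_gap: 1.001
gripper_force: 0.0
```

Call:
move_arm(commands="-10 0 -60 0 0 0 1; -10 0 -120 0 0 0 1; -10 0 -180 0 0 0 1; -10 0 -200 0 0 0 1; -10 0 -200 0 0 0 1")

```text
t: 47.4
tcp_pos: [0.503, -0.09, 0.2948]
tool_rot: [0.729, 0.684, 0.002, 0.002]
force: [0.1, -0.2, -0.3]
finger_gap: 1.001
gripper_force: 0.0
```

```bash
python3 - <<'E'
from plan import *
state()
a=snapshot("side")["image"][130:290,280:440]
cv2.imwrite("pics/p10.png",cv2.resize(a,None,fx=3,fy=3,interpolation=cv2.INTER_CUBIC)[:,:,::-1])
p=regrasp(np.array([506.5,-3.]),42,g=-18); go([480,78,280],86,-10,name="via"); go(p,86,-45,back=120,name="pre")
E
```

```text
47.4 [503.  -90.  294.8] [0.7294 0.684  0.0019 0.0016] 1.001 0.0 [ 0.1 -0.2 -0.3]
via -> [480.  78. 280.] shift [165.9 -32.7  13.3] turn [  0.1 -10.1   0.3] | 170 10
pre -> [511.9  73.7 136.5] shift [163.3  -0.8 156.8] turn [  0.2 -45.1   0.3] | 226 45
```

View pics/p10.png

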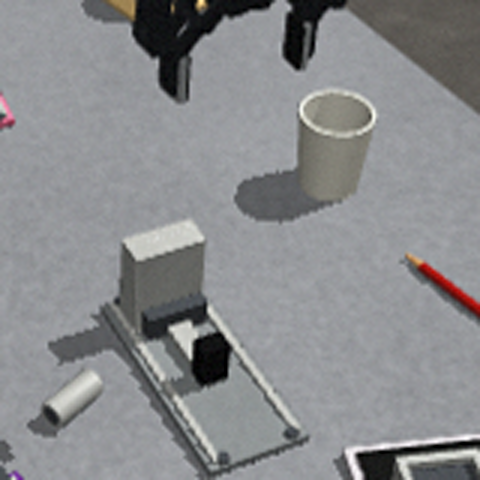

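case_s is clamped between the jaws and let go. Now for the regrasp.

Call:
move_arm(commands="40 -8 3 0 -2 0 1; 80 -16 6 0 -5 0 1; 120 -24 10 0 -8 0 1; 166 -33 13 0 -10 0 1; 166 -33 13 0 -10 0 1", grip_force=100)

```text
t: 48.08
tcp_pos: [0.4777, 0.081, 0.2776]
tool_rot: [0.725, 0.684, -0.065, 0.057]
force: [-0.6, -0.9, -0.3]
finger_gap: 1.004
gripper_force: 0.0
```

Call:
move_arm(commands="5 8 20 0 -10 0 1; 10 16 50 0 -20 0 1; 16 24 90 0 -30 0 1; 22 32 120 0 -35 0 1; 22 32 140 0 -35 0 1")

```text
t: 48.7
tcp_pos: [0.5108, 0.0729, 0.1344]
tool_rot: [0.673, 0.633, -0.281, 0.259]
force: [-1.0, -0.4, 0.0]
finger_gap: 1.002
gripper_force: 0.0
```

Call:
move_arm(commands="0 0 0 0 0 0 1; 0 0 0 0 0 0 1; 0 0 0 0 0 0 1; 0 0 0 0 0 0 1; 0 0 0 0 0 0 1")

```text
t: 49.32
tcp_pos: [0.5121, 0.0732, 0.1393]
tool_rot: [0.675, 0.632, -0.278, 0.261]
force: [0.1, 0.2, -0.9]
finger_gap: 1.002
gripper_force: 0.0
```

```bash
python3 - <<'E'
from plan import *
state(); p=regrasp(np.array([506.5,-3.]),42,g=-18); go(p,86,-45,name="in")
E
```

```text
49.33 [512.1  73.2 139.3] [ 0.6748  0.6317 -0.2779  0.2614] 1.002 0.0 [ 0.1  0.2 -0.9]
in -> [505.9 -11.   51.6] shift [  2.1  -0.8 121.7] turn [ 0.3 -0.1  0.1] | 122 0
```

Call:
move_arm(commands="1 0 30 0 0 0 1; 2 -1 60 0 0 0 1; 2 -1 90 0 0 0 1; 2 -1 114 0 0 0 1; 2 -1 122 0 0 0 1")

```text
t: 49.95
tcp_pos: [0.5048, -0.0121, 0.05]
tool_rot: [0.675, 0.632, -0.279, 0.261]
force: [0.5, -0.2, 0.4]
finger_gap: 1.004
gripper_force: 0.0
```

Call:
move_arm(commands="0 0 0 0 0 0 1; 0 0 0 0 0 0 1; 0 0 0 0 0 0 -1; 0 0 0 0 0 0 -1; 0 0 0 0 0 0 -1")

```text
t: 50.58
tcp_pos: [0.5057, -0.0105, 0.0517]
tool_rot: [0.675, 0.632, -0.278, 0.262]
force: [-1.0, 4.3, 5.5]
finger_gap: 0.729
gripper_force: 108.2
```

```bash
python3 - <<'E'
from plan import *
state(); p=regrasp(np.array([506.5,-3.]),42,g=-18); go(p,86,-45,name="err")
f=go(p+[0,0,160],86,-45,name="lift"); go([565,-270,230],75,0,frm=f)
E
```

```text
50.58 [505.7 -10.5  51.7] [ 0.6746  0.6318 -0.278   0.2618] 0.729 108.2 [-1.   4.3  5.5]
err -> [505.9 -11.   51.6] shift [-0.2  0.3  0.4] turn [ 0.3 -0.1  0.1] | 1 0
lift -> [505.9 -11.  211.6] shift [-113.2    0.6 -112.9] turn [ 0.3 -0.1  0.1] | 160 0
 -> [ 565. -270.  230.] shift [-192.8   77.   166.8] turn [ 4.3 44.9 10.4] | 266 46
```

Call:
move_arm(commands="-5 0 -5 0 0 0 -1; -15 0 -15 0 0 0 -1; -45 0 -45 0 0 0 -1; -80 0 -80 0 0 0 -1; -113 0 -113 0 0 0 -1")

```text
t: 51.2
tcp_pos: [0.5046, -0.0118, 0.2125]
tool_rot: [0.675, 0.632, -0.279, 0.261]
force: [-0.1, 0.2, -3.5]
finger_gap: 0.73
gripper_force: 109.6
```

Call:
move_arm(commands="-39 15 33 1 9 2 -1; -77 31 67 2 18 4 -1; -116 46 100 3 27 6 -1; -154 62 134 3 36 8 -1; -193 77 167 4 45 10.5 -1")

```text
t: 51.82
tcp_pos: [0.5645, -0.2717, 0.2299]
tool_rot: [0.792, 0.611, 0.006, -0.001]
force: [1.2, 0.1, -3.9]
finger_gap: 0.729
gripper_force: 109.7
```

Call:
move_arm(commands="-6 4 8 0 9 1 -1; -12 9 20 -1 18 2 -1; -18 13 35 -1 27 3 -1; -25 17 50 -2 36 4 -1; -31 22 70 -2 45 5 -1")

```text
t: 52.45
tcp_pos: [0.5785, -0.3071, 0.1592]
tool_rot: [0.754, 0.53, 0.318, -0.22]
force: [0.2, 0.6, -3.0]
finger_gap: 0.732
gripper_force: 109.8
```

```bash
python3 - <<'E'
from plan import *
state(); go(lay(40,-18)+[0,0,30],PP,45); go(lay(40,-18),PP,45)
E
```

```text
52.45 [ 578.5 -307.1  159.2] [ 0.7544  0.5304  0.3177 -0.2203] 0.732 109.8 [ 0.2  0.6 -3. ]
 -> [ 578.5 -303.6   77. ] shift [-56.3  -1.5  60. ] turn [-0.5 -0.5  0.8] | 82 1
 -> [ 578.5 -303.6   47. ] shift [-77.7  -1.7  81. ] turn [-0.5 -0.5  0.8] | 112 1
```

Call:
move_arm(commands="-18 0 20 0 0 0 -1; -36 -1 40 0 0 0.5 -1; -56 -1 60 -0.5 -0.5 0.8 -1; -56 -1 60 -0.5 -0.5 0.8 -1; -56 -1 60 -0.5 -0.5 0.8 -1")

```text
t: 53.08
tcp_pos: [0.5807, -0.3018, 0.0777]
tool_rot: [0.761, 0.526, 0.314, -0.216]
force: [-0.4, -0.6, -2.4]
finger_gap: 0.73
gripper_force: 109.7
```

```bash
python3 - <<'E'
from plan import *
state(); go(lay(40,-18),PP,45)
E
```

```text
53.08 [ 580.7 -301.8   77.7] [ 0.7606  0.5257  0.3138 -0.2161] 0.73 109.7 [-0.4 -0.6 -2.4]
 -> [ 578.5 -303.6   47. ] shift [-23.4  -1.4  20. ] turn [0.  0.2 0.1] | 31 0
```

Call:
move_arm(commands="-8 -1 7 0 0 0 -1; -15 -1 13 0 0 0 -1; -20 -1 17 0 0 0 -1; -20 -1 17 0 0 0 -1; -20 -1 17 0 0 0 -1")

```text
t: 53.7
tcp_pos: [0.5782, -0.3045, 0.0503]
tool_rot: [0.761, 0.525, 0.314, -0.216]
force: [-0.3, 0.2, -2.7]
finger_gap: 0.727
gripper_force: 109.7
```

Call:
move_arm(commands="-0.7 0 0.7 0 0 0 -1; -1.4 0 1.4 0 0 0 -1; -2 0 2 0 0 0 -1; -2 0 2 0 0 0 -1; -2 0 2 0 0 0 -1")

```text
t: 54.32
tcp_pos: [0.5782, -0.3043, 0.0475]
tool_rot: [0.761, 0.525, 0.314, -0.216]
force: [-0.4, -1.0, -2.0]
finger_gap: 0.731
gripper_force: 109.9
```

Call:
move_arm(commands="-0.7 0 0.7 0 0 0 -1; -1.4 0 1.4 0 0 0 -1; -1.4 0 1.4 0 0 0 -1; -1.4 0 1.4 0 0 0 -1; -1.4 0 1.4 0 0 0 -1")

```text
t: 54.95
tcp_pos: [0.5782, -0.3044, 0.0472]
tool_rot: [0.761, 0.525, 0.315, -0.217]
force: [-3.4, -0.9, 7.2]
finger_gap: 0.733
gripper_force: 110.9
```

```bash
python3 - <<'E'
from plan import *
state(); go(lay(40,-18),PP,45)
E
```

```text
54.95 [ 578.2 -304.4   47.2] [ 0.7606  0.5247  0.3149 -0.2167] 0.733 110.9 [-3.4 -0.9  7.2]
 -> [ 578.5 -303.6   47. ] shift [0.4 0.1 0.7] turn [0.  0.1 0. ] | 1 0
```

Contact at the expected height. Releasing and retreating, then checking the pile.

Call:
move_arm(commands="0 0 0 0 0 0 1; 0 0 0 0 0 0 1; 0 0 0 0 0 0 1; 0 0 -10 0 0 0 1; 0 0 -30 0 0 0 1")

```text
t: 55.58
tcp_pos: [0.5703, -0.324, 0.067]
tool_rot: [0.761, 0.525, 0.314, -0.217]
force: [-0.3, 0.3, 0.0]
finger_gap: 1.0
gripper_force: 0.0
```

Call:
move_arm(commands="0 0 -40 0 0 0 1; 0 0 -80 0 -5 0 1; 0 0 -120 0 -14 0 1; 0 0 -150 0 -23 0 1; 0 0 -160 0 -32 0 1")

```text
t: 56.2
tcp_pos: [0.5304, -0.4339, 0.1844]
tool_rot: [0.819, 0.563, 0.09, -0.058]
force: [0.5, 0.3, -0.4]
finger_gap: 0.997
gripper_force: 0.0
```

```bash
python3 - <<'E'
from plan import *
state(); s=snapshot("top"); im=s["image"]; g=cv2.cvtColor(im,cv2.COLOR_RGB2GRAY); m=((g>119)*255).astype(np.uint8)
print("s",blob(s,m,(433,160,485,204),.068),"handle",blob(s,((g<45)*255).astype(np.uint8),(366,198,392,220),.052))
cv2.imwrite("pics/p11.png",cv2.resize(im[120:240,320:520],None,fx=4,fy=4,interpolation=cv2.INTER_CUBIC)[:,:,::-1])
go([499.3,-86.3,145],86,0,name="handle")
E
```

```text
56.2 [ 530.4 -433.9  184.4] [ 0.8194  0.5631  0.0902 -0.0582] 0.997 0.0 [ 0.5  0.3 -0.4]
s (array([ 573.2, -305.2]), array([69.5, 84.8]), np.float32(69.5)) handle (array([498.8, -85.8]), array([18.9, 24.5]), np.float32(179.9))
handle -> [499.3 -86.3 145. ] shift [ 294.4 -153.2  105. ] turn [  2.2 -12.1 -16.7] | 348 21
```

View pics/p11.png

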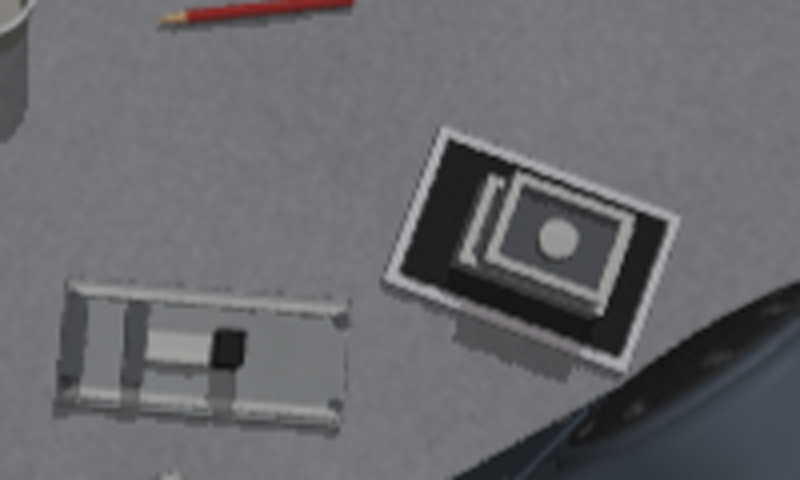

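The short case lies pocket-up on the middle one (boss at crop (558,238)). Its mask includes some of the lower rim, so I'll check the centring from the boss. First, the jaw.

Call:
move_arm(commands="59 -30 10 0 -2 -3 1; 118 -61 20 1 -5 -7 1; 177 -92 40 1 -7 -10 1; 236 -122 60 2 -10 -13 1; 294 -153 90 2 -12 -16.5 1", grip_force=60)

```text
t: 56.88
tcp_pos: [0.5001, -0.1194, 0.165]
tool_rot: [0.733, 0.68, 0.005, -0.004]
force: [0.6, 0.4, -0.1]
finger_gap: 0.998
gripper_force: 0.0
```

Call:
move_arm(commands="0 0 0 0 0 0 1; 0 0 0 0 0 0 1; 0 0 0 0 0 0 1; 0 0 0 0 0 0 1; 0 0 0 0 0 0 1")

```text
t: 57.5
tcp_pos: [0.4997, -0.1214, 0.1641]
tool_rot: [0.733, 0.68, 0.005, -0.005]
force: [0.5, 0.2, -0.4]
finger_gap: 1.0
gripper_force: 0.0
```

```bash
python3 - <<'E'
from plan import *
s=snapshot("top"); print("boss s",onz(s,[459.5,179.5],.068)*1e3,"boss m earlier",onz(s,[456.5,181.25],.040)*1e3)
state(); go([499.5,-86.3,35],86,0,name="handle")
E
```

```text
boss s [[ 575.35825908 -305.71000196]] boss m earlier [[ 574.75518727 -305.85289333]]
57.55 [ 499.6 -121.2  164.1] [ 0.7333  0.6798  0.0046 -0.0048] 1.001 0.0 [ 0.4  0.4 -0.5]
handle -> [499.5 -86.3  35. ] shift [ 33.1  -2.6 129.5] turn [-0.  -0.8 -0.3] | 134 1
```

Both bosses lie within 4 mm of the plate centre. Opening the jaw.

Call:
move_arm(commands="20 -1 30 0 -1 0 0.7; 33 -2 65 0 -1 0 0.7; 33 -2 100 0 -1 0 0.7; 33 -2 129 0 -1 0 0.7; 33 -2 129 0 -1 0 0.7")

```text
t: 58.18
tcp_pos: [0.4987, -0.0852, 0.0338]
tool_rot: [0.733, 0.68, -0.003, -0.001]
force: [0.3, -0.0, -0.3]
finger_gap: 0.847
gripper_force: 0.0
```

Call:
move_arm(commands="0 0 0 0 0 0 0; 0 0 0 0 0 0 -1; 0 0 0 0 0 0 -1; 0 0 0 0 0 0 -1; 0 0 0 0 0 0 -1")

```text
t: 58.8
tcp_pos: [0.5024, -0.0863, 0.0372]
tool_rot: [0.733, 0.681, -0.0, 0.004]
force: [2.7, 1.8, 5.4]
finger_gap: 0.285
gripper_force: 59.5
```

Call:
move_arm(commands="-6 0 0 0 0 0 -1; -14 0 0 0 0 0 -1; -22 0 0 0 0 0 -1; -30 0 0 0 0 0 -1; -37 0 0 0 0 0 -1")

```text
t: 59.42
tcp_pos: [0.4999, -0.1221, 0.0372]
tool_rot: [0.733, 0.68, 0.0, 0.003]
force: [6.2, 8.2, 5.2]
finger_gap: 0.288
gripper_force: 59.3
```

Call:
move_arm(commands="-2 0 0 0 0 0 -1; -4 0 0 0 0 0 -1; -6 0 0 0 0 0 -1; -6 0 0 0 0 0 -1; -6 0 0 0 0 0 -1")

```text
t: 60.05
tcp_pos: [0.4995, -0.1283, 0.0372]
tool_rot: [0.733, 0.68, -0.0, 0.004]
force: [4.3, 6.0, 5.2]
finger_gap: 0.289
gripper_force: 59.3
```

```bash
python3 - <<'E'
from plan import *
state()
E
```

```text
60.05 [ 499.5 -128.3   37.2] [ 0.7329  0.6803 -0.      0.0036] 0.289 59.3 [4.3 6.  5.2]
```

Gap is now about 28 + 42 = 70 mm. Releasing, rising and doing a final check.

Call:
move_arm(commands="0 0 0 0 0 0 0.8; 0 0 0 0 0 0 0.8; 0 0 0 0 0 0 0.8; 0 0 -30 0 0 0 0.8; 0 0 -80 0 0 0 0.8")

```text
t: 60.68
tcp_pos: [0.4954, -0.1277, 0.115]
tool_rot: [0.733, 0.68, -0.003, -0.001]
force: [0.8, -0.3, 0.6]
finger_gap: 0.9
gripper_force: 0.0
```

Call:
move_arm(commands="0 0 -60 0 0 0 0.8; 0 0 -120 0 0 0 0.8; 0 0 -140 0 0 0 0.8; 0 0 -140 0 0 0 0.8; 0 0 -140 0 0 0 0.8")

```text
t: 61.3
tcp_pos: [0.4959, -0.1271, 0.2543]
tool_rot: [0.733, 0.68, -0.002, -0.0]
force: [-0.3, 0.4, 0.8]
finger_gap: 0.903
gripper_force: 0.0
```

```bash
python3 - <<'E'
from plan import *
state(); im=snapshot("side")["image"]
cv2.imwrite("pics/p12.png",cv2.resize(im[130:350,280:500],None,fx=2.6,fy=2.6,interpolation=cv2.INTER_CUBIC)[:,:,::-1])
E
```

```text
61.3 [ 495.9 -127.1  254.3] [ 7.329e-01  6.803e-01 -2.400e-03 -3.000e-04] 0.903 0.0 [-0.3  0.4  0.8]
```

View pics/p12.png

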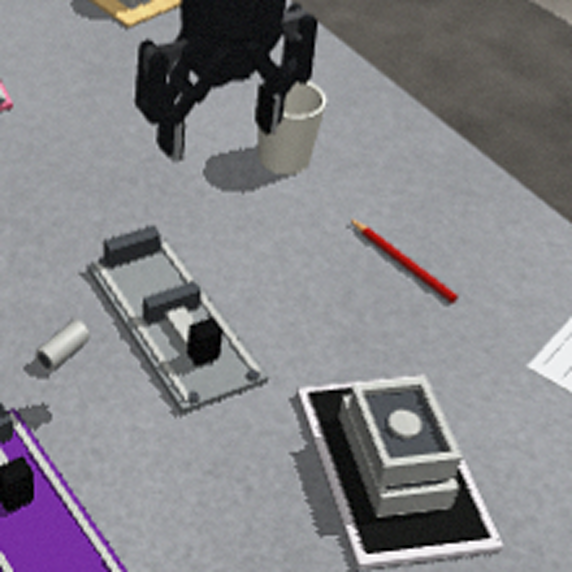

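The final picture shows a square pile with pockets up (boss at crop (405,423)), the jaw wide open, the cup, pencil and sleeve in place, and the arm clear. Handing in.

```bash
python3 -c "
from station import ticket
print(ticket.sign_off())"
```

```text
the job is handed in; nothing more can be done
None
```

I handed the job in at about 61 s. `case_m` and `case_s` (`case_l` was absent) were each clamped on end, released, then piled pocket-up within about 4 mm of plate centre; the jaw is open about 70 mm, the bystanders were left alone, and no verdict came back.

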